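# Set up the wire-spool tower

## Task

Set up the craft room's wire-spool tower: flip its red cam lever open, raise the post until the top of its black platter is level with the orange pointer, and flip the lever back over centre until it is fully shut, so that the empty post is locked there. Then slide every wire spool that is on the table over the post, so that they lie stacked flat on the platter in any order, and last slide the black keeper ring over the post on top of them. Do not shift the orange pointer, and leave the other things on the table where they are.

Things in the scene. Friction and masses are not known exactly. Their poses are not given: they have to be found in the camera images.
- stand: fixed stand of the tower; origin on the post's axis at table height, its x axis points from lever to pointer. Grey base plate 200 x 130 x 18 mm, x from -70 to +130 mm; sleeve 54 mm across, 88 mm high. The clamp: with the lever shut the post cannot be pulled; open, it slides with about 8 N and stays by its own drag where it is left, but sinks when spools are loaded.
- lever_hinge (a point): point on the vertical hinge axis of the red cam lever, at the lever's mid height, 66 mm above the table; fixed on the stand, 45 mm from the post's axis (at x = -45 mm of the stand).
- lever_tip (a point): centre of the paddle of the red cam lever, 80 mm from the hinge axis, 66 mm above the table. The paddle is an upright blade 13 mm thick, 26 mm high, 46 mm long along the lever; the lever ends 103 mm from the hinge. It swings in a horizontal plane, lower than the platter, and always points away from the post.
- cam_lever (a joint): angle of the cam lever in rad: 0 fully shut (a stop), 1.9 fully open (a stop); opens counter-clockwise seen from above; starts shut. Over-centre cam, crest at 0.5: takes up to about 8 N at the paddle either way. Let go below 0.25 it snaps shut and holds; near the crest it may hang; from 0.7 to 1.3 it springs open; from 1.65 on the post is free.
- platter_top (a point): on the post's axis at the height of the platter's upper face (this height must match the pointer). The platter is a black disc 72 mm across, 8 mm thick, fixed to the sliding chrome post and moving up and down with it, through 75 mm; at the start its upper face is 98 to 110 mm above the table.
- post_top (a point): top of the upright chrome post, on its axis, 120 mm above the platter's upper face. The post is 22 mm in diameter, its uppermost 8 mm tapered.
- pointer_tip (a point): tip of the orange pointer, at its upper face, 46 mm from the post's axis, 10 mm from the platter's edge, on the side opposite the lever; its height is 128 to 153 mm and differs from start to start. It sits on a flat upright scale that stands 97 to 107 mm from the post's axis and is 188 mm high.
- spool_blue_mid (a point): centre of the wire spool with blue flanges and silver wire: a ring 64 mm across and 34 mm high with a 30 mm bore, about 0.2 kg; this point lies on its axis, half-way up (z of it is the axis). It lies flat on the table; None if absent.
- spool_orange_mid (a point): centre of the wire spool with orange flanges and copper wire: a ring 64 mm across and 34 mm high with a 30 mm bore, about 0.2 kg; this point lies on its axis, half-way up (z of it is the axis). It lies flat on the table; None if absent.
- spool_purple_mid (a point): centre of the wire spool with purple flanges and silver wire: a ring 64 mm across and 34 mm high with a 30 mm bore, about 0.2 kg; this point lies on its axis, half-way up (z of it is the axis). It lies flat on the table; None if absent.
- spool_green_mid (a point): centre of the wire spool with green flanges and brass wire: a ring 64 mm across and 34 mm high with a 30 mm bore, about 0.2 kg; this point lies on its axis, half-way up (z of it is the axis). It lies flat on the table; None if absent.
- keeper_mid (a point): centre of the black keeper ring: 50 mm across, 26 mm high, 28 mm bore, 0.08 kg; this point lies on its axis, half-way up. It lies flat on the table.
- notepad: yellow pad of notes, 75 x 75 x 18 mm; bystander; origin under its centre.
- eraser: white and blue eraser, 62 x 26 x 16 mm; bystander; origin under its centre.
- ruler: aluminium ruler, 200 x 30 x 5 mm; bystander; origin under its centre.
- stapler: purple and black stapler, 140 x 34 x 41 mm; bystander; origin under its centre.
- marker_box: red flat box of markers, 120 x 60 x 22 mm; bystander; origin under its centre.
There are look-alikes about, which are no part of the job. Several things look just like the part that bears spool_orange_mid: the one meant starts nearest to the robot's base.

How it is judged (in metres and radians):
On the way, in this order (a step that is already met when the one before it is completed fails the run):
1. the cam lever is flipped open (beyond 1.3 rad) (value of joint cam_lever above 1.3 rad), for 0.1 s.
2. with the lever open and the post empty, the platter's top is level with the pointer, within 8 mm (value of joint cam_lever above 1.3 rad and z of platter_top in the frame of pointer_tip between -0.008 and 0.008 m and horizontal distance between each of spool_blue_mid, spool_orange_mid, spool_purple_mid, spool_green_mid, keeper_mid and platter_top above 0.045 m), for 0.2 s.
3. the lever is flipped over centre and fully shut (below 0.12 rad) with the post empty and level within 8 mm (value of joint cam_lever below 0.12 rad and z of platter_top in the frame of pointer_tip between -0.008 and 0.008 m and horizontal distance between each of spool_blue_mid, spool_orange_mid, spool_purple_mid, spool_green_mid, keeper_mid and platter_top above 0.045 m), for 0.3 s.
4. every spool present is on the post, stacked flat on the platter, and the keeper is not yet on (horizontal distance between each of spool_blue_mid, spool_orange_mid, spool_purple_mid, spool_green_mid and platter_top below 0.01 m and z of spool_blue_mid in the frame of platter_top between 0.01 and 0.095 m and angle between the z axis of each of spool_blue_mid, spool_orange_mid, spool_purple_mid, spool_green_mid and the z axis of platter_top, either way round below 0.12 rad and z of spool_orange_mid in the frame of platter_top between 0.01 and 0.095 m and z of spool_purple_mid in the frame of platter_top between 0.01 and 0.095 m and z of spool_green_mid in the frame of platter_top between 0.01 and 0.095 m and horizontal distance between keeper_mid and platter_top above 0.045 m), for 0.2 s.
At the end, for the whole second after the job is handed in: The lever is fully shut (below 0.12 rad), the platter's top is within 10 mm of the pointer's height, every spool present is on the post within 10 mm of its axis, flat and stacked on the platter, the keeper ring is on the post above all of them (at least 72 mm above the platter), and all is at rest (value of joint cam_lever below 0.12 rad and z of platter_top in the frame of pointer_tip between -0.01 and 0.01 m and horizontal distance between each of spool_blue_mid, spool_orange_mid, spool_purple_mid, spool_green_mid, keeper_mid and platter_top below 0.01 m and z of spool_blue_mid in the frame of platter_top between 0.01 and 0.095 m and angle between the z axis of each of spool_blue_mid, spool_orange_mid, spool_purple_mid, spool_green_mid, keeper_mid and the z axis of platter_top, either way round below 0.12 rad and z of spool_orange_mid in the frame of platter_top between 0.01 and 0.095 m and z of spool_purple_mid in the frame of platter_top between 0.01 and 0.095 m and z of spool_green_mid in the frame of platter_top between 0.01 and 0.095 m and z of keeper_mid in the frame of platter_top between 0.072 and 0.125 m and linear speed of each of spool_blue, spool_orange, spool_purple, spool_green, keeper below 0.02 m/s); the robot touches nothing.
It fails at once if the orange pointer is shifted by more than 8 mm (distance of pointer_tip from where it was at the start of the episode above 0.008 m).
It fails at once if a bystander is moved by more than 40 mm (distance of any of notepad, eraser, ruler, stapler, marker_box from where it was at the start of the episode above 0.04 m).
Of spool_blue, spool_orange, spool_purple, spool_green only 2 to 3 are there at a start; the rules pass over those that are not, and their reading is None.
At some moment in a run one of spool_blue, spool_orange, spool_purple, spool_green, keeper may be knocked a few centimetres aside while the robot is not near it.
It also fails if it takes over 210 s, if anything falls off the work surface, if the arm or the gripper's body presses on something with over 40 N, if the wrist force passes 120 N, or if a joint passes its speed limit or range.

## Robot

A 6-joint arm with a two-finger parallel gripper is mounted at the origin on the work surface. World frame = base frame: x ahead of the robot, y to its left, z up, the work surface at z = 0. Lengths are in m, angles in degrees, forces in N, time in s.
With the tool pointing down it reaches from about 0.4 to 0.825 m from the base axis. Payload 7 kg.
Tool frame: the origin (TCP) lies where the fingers leave the gripper's body, on its centre line; the fingertips stand 66 mm ahead of it and the grasp point (between the pads) lies 47 mm ahead of it; z points along the fingers, y is the direction in which the jaws open and shut (so a half turn about z gives the same grasp; the last joint's range is limited). The gripper opens to 88 mm and grips with 3 to 60 N. Pads are 19 mm wide; open, the fingers measure 130 mm over their backs; the gripper's body (78 mm by 193 mm) begins 47 mm behind the grasp point.
Start: joints at [92.653, 20.546, 0.682, 0, -70.136, -16.507], TCP at [0.162, 0.655, 0.292] pointing down, gripper open.
Joint ranges: [-176.03, 176.03], [-82.01, 121.73], [-58.28, 71.71], [-173.87, 95.51], [-174.79, -0.11], [-173.66, 173.66]. Speed limits (degrees/s): [136.94, 136.94, 172.46, 180, 180, 180].

## Interface

Orientations are given as [roll, pitch, yaw] about the fixed x, y, z axes, in that order (R = Rz(yaw) Ry(pitch) Rx(roll)).
In Python, from plant import get_obs, snapshot, close_job gives the robot as it stands.
- The arm moves only by the tool play_rows, never from a script. Its argument "series" is a list of rows, each a list of 5 numbers: the opening in per cent of the stroke, from 0 (shut) to 100 (fully open), then the shift along the tool's x, y, z in m, then the turn about the tool's z in degrees. In form: [[jaw, dx, dy, dz, spin], ...]. A call has 1 to 10 rows; each row is the pose to reach, as a shift and turn from the pose commanded when the call began, along the tool's axes at that moment; what a row does not reach only later rows make up. A row lasts 1/10 s, in which the tool goes at most 50 mm and 8.59 degrees, less where a joint would pass 70% of its speed; a pose out of reach is approached as far as the arm can. A call with a gripper value outside its range is refused whole. The fingers move at their own pace and stop on an object; the grip force is fixed at half the most. Time passes only in rows, so rows that repeat a pose let the fingers close. It gives the time, the measured TCP pose, the force and the opening at its end, in the units of the state.
- get_obs(): the state, without advancing time (a new reading comes with each control period).
- snapshot(name): name is "scene" or "top"; returns a dict with "frame" (400x640x3 uint8, red, green, blue), "z_map" (400x640 float32, m along the optical axis (not along the pixel's ray), 0 where there is no reading), "mtx" (3x3 intrinsics, pixels), "camera_from_world" (4x4, takes a point from world to camera coordinates). Camera axes: x right, y up, looking along -z (the intrinsics and any distortion apply to the point x, -y, -z); pixel columns grow to the right and rows downward; lengths in m; the calibration is good to about 2 mm. A picture is of the moment at which its call begins.
- close_job(): hands the job in, once; it reports no verdict.
The state is a dict: "clock": time; "joint_pos": joint angles; "qvel": joint speeds; "tau": joint torques, N m; "tool_pos": TCP position; "orientation": TCP orientation; "force": force on the tool from outside, world axes, zero at the start; "moment": the same for the moment, N m; "opening": finger opening in m.
Only numpy, scipy, OpenCV 4.12 (cv2) and the standard library are available. Lean on these libraries where they do the work, as an engineer would, in place of code of your own. Each camera call takes 0.05 s, during which the arm holds its last target.

## Working session

There is one attempt and no reset: what is moved stays moved. The work goes in short steps, Python scripts to look and compute and a tool call to move; the robot and the scene stay as the last step left them, time stands still between calls to the robot, and variables do not carry over. Pictures are saved under pics/ and viewed, and the job is handed in when it is done.

Besides the shell and the picture viewer there is one more tool, called after "Emit:" as a command line: name --pt "numbers of a row" for each row, then --argument value for the rest. play_rows: Moves the arm, as the interface text tells. Its arguments: {"type":"object","properties":{"series":{"type":"array"}},"required":["series"]}

```bash
ls; mkdir -p pics; python3 - <<'E'
from plant import *
import cv2
print(get_obs())
for n in("scene","top"):
    s=snapshot(n); cv2.imwrite(f"pics/{n}0.png",s["frame"][:,:,::-1]); print(s["mtx"],s["camera_from_world"].round(4))
E
```

```text
pics
{'clock': 0.0, 'joint_pos': array([ 9.26537928e+01,  2.05922501e+01,  6.31991923e-01, -1.91156199e-02,
       -7.01347558e+01, -1.65039701e+01]), 'qvel': array([ 0.09235673,  0.04456496,  0.01943754,  0.06371141,  0.01610252,
       -0.0869829 ]), 'tau': array([ 8.90422180e-04, -5.82717454e+01,  2.93053311e+01,  6.99704066e+00,
        7.08638050e-03, -1.61672356e-04]), 'tool_pos': array([0.16154881, 0.65498547, 0.29120301]), 'orientation': array([ 1.79903795e+02, -9.76494428e-03, -1.38566797e+01]), 'force': array([ 0.41188152,  0.49659392, -0.68538049]), 'moment': array([-0.00349466, -0.02583858,  0.02460888]), 'opening': 0.08760213210903595}
[[365.94905232   0.         323.47606181]
 [  0.         365.94905232 199.11171415]
 [  0.           0.           1.        ]] [[ 0.7661  0.6426  0.0151 -0.428 ]
 [-0.4823  0.5592  0.6743  0.1988]
 [ 0.4249 -0.5239  0.7383 -1.3163]
 [ 0.      0.      0.      1.    ]]
[[405.99866003   0.         315.86984221]
 [  0.         405.99866003 197.14255966]
 [  0.           0.           1.        ]] [[ 0.03   -0.9994 -0.0157 -0.0218]
 [ 0.9958  0.0286  0.0867 -0.6265]
 [-0.0862 -0.0183  0.9961 -1.1509]
 [ 0.      0.      0.      1.    ]]
```

View pics/scene0.png

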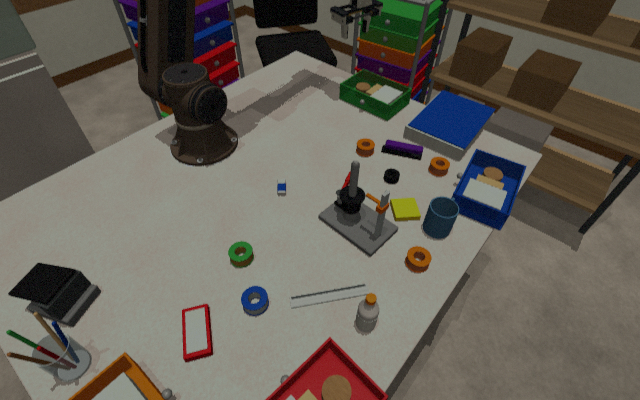

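View pics/top0.png

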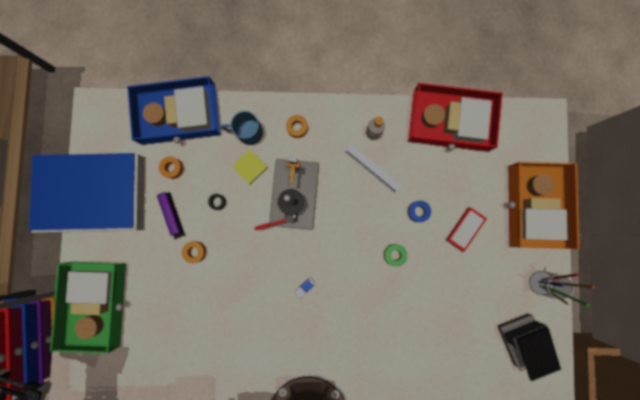

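The top view shows these spool candidates:
- **Orange:** three, at (193,252), (171,168) and (297,126). The nearest to the base at about (310,400) is (193,252).
- **Blue:** (419,211).
- **Green:** (396,255).
- **Keeper:** (217,201).

There's no purple spool; the purple thing at (170,215) is the stapler. The lever paddle is at (268,225).

```bash
cat > h.py <<'E'
from plant import *
import numpy as np, cv2
def pts(s):
    K=s["mtx"];d=s["z_map"];T=np.linalg.inv(s["camera_from_world"])
    v,u=np.mgrid[:d.shape[0],:d.shape[1]]
    P=np.stack([(u-K[0,2])/K[0,0]*d,-(v-K[1,2])/K[1,1]*d,-d],-1)
    W=P@T[:3,:3].T+T[:3,3]; W[d==0]=np.nan
    return W
def proj(s,p):
    K=s["mtx"];c=s["camera_from_world"]@np.r_[p,1]
    return np.array([K[0,2]+K[0,0]*c[0]/-c[2],K[1,2]+K[1,1]*c[1]/c[2]])
def ray_z(s,u,v,z):
    K=s["mtx"];T=np.linalg.inv(s["camera_from_world"])
    r=T[:3,:3]@np.array([(u-K[0,2])/K[0,0],-(v-K[1,2])/K[1,1],-1.]);o=T[:3,3]
    return o+r*(z-o[2])/r[2]
def crop(s,u0,v0,u1,v1,k,name):
    cv2.imwrite("pics/"+name,cv2.resize(s["frame"][v0:v1,u0:u1,::-1],None,fx=k,fy=k,interpolation=cv2.INTER_CUBIC))
def ringfit(W,frame,c,h,R,rb):
    """points near c with height near h: fit annulus centre"""
    m=(np.hypot(W[...,0]-c[0],W[...,1]-c[1])<R*1.6)&(abs(W[...,2]-h)<0.008)
    P=W[m][:,:2]
    from scipy.optimize import minimize
    (cx,cy),r=cv2.minEnclosingCircle(P.astype(np.float32))
    return P.mean(0),(cx,cy),r,len(P),W[m][:,2].mean()
E
cat > loc.py <<'E'
from h import *
s=snapshot("top");W=pts(s)
t=snapshot("scene");V=pts(t)
S=[("orange",(193,252),.034,.032),("or2",(171,168),.034,.032),("or3",(297,126),.034,.032),("blue",(419,211),.034,.032),("green",(396,255),.034,.032),("keeper",(217,201),.026,.025)]
for n,(u,v),h,R in S:
    c=ray_z(s,u,v,h)
    print(n,c.round(3),"top",[np.round(x,4) for x in ringfit(W,0,c,h,R,0)],"scene",[np.round(x,4) for x in ringfit(V,0,c,h,R,0)])
E
python3 loc.py; python3 - <<'E'
from h import *
s=snapshot("top");W=pts(s)
t=snapshot("scene");V=pts(t)
crop(s,150,100,350,300,4,"tc.png"); crop(t,310,140,460,260,5,"sc.png")
crop(s,160,220,230,285,6,"oc.png")
print("table z",np.nanmedian(W[300:330,200:280,2]))
E
```

```text
orange [0.459 0.344 0.034] top [array([0.4577, 0.3473]), array([0.4575, 0.3476]), np.float64(0.0322), np.int64(314), np.float64(0.0334)] scene [array([0.462 , 0.3422]), array([0.4604, 0.345 ]), np.float64(0.0326), np.int64(160), np.float64(0.0331)]
or2 [0.7   0.422 0.034] top [array([0.7027, 0.4292]), array([0.703 , 0.4297]), np.float64(0.0327), np.int64(295), np.float64(0.0333)] scene [array([0.706 , 0.4242]), array([0.7042, 0.4255]), np.float64(0.0344), np.int64(190), np.float64(0.0335)]
or3 [0.834 0.058 0.034] top [array([0.8363, 0.0611]), array([0.8364, 0.0605]), np.float64(0.032), np.int64(285), np.float64(0.0336)] scene [array([0.8389, 0.0563]), array([0.8386, 0.0578]), np.float64(0.0329), np.int64(339), np.float64(0.0334)]
blue [ 0.595 -0.3    0.034] top [array([ 0.5942, -0.3017]), array([ 0.5941, -0.3017]), np.float64(0.0318), np.int64(302), np.float64(0.0335)] scene [array([ 0.5964, -0.3056]), array([ 0.5959, -0.3058]), np.float64(0.0327), np.int64(424), np.float64(0.0333)]
green [ 0.468 -0.236  0.034] top [array([ 0.4667, -0.2344]), array([ 0.4669, -0.2349]), np.float64(0.0319), np.int64(312), np.float64(0.0331)] scene [array([ 0.4695, -0.2382]), array([ 0.4678, -0.2365]), np.float64(0.033), np.int64(326), np.float64(0.0333)]
keeper [0.607 0.284 0.026] top [array([0.6055, 0.2879]), array([0.6054, 0.2886]), np.float64(0.025), np.int64(169), np.float64(0.0249)] scene [array([0.6098, 0.2832]), array([0.6084, 0.2845]), np.float64(0.0259), np.int64(120), np.float64(0.0249)]
table z -0.0003696581692242962
```

View pics/tc.png

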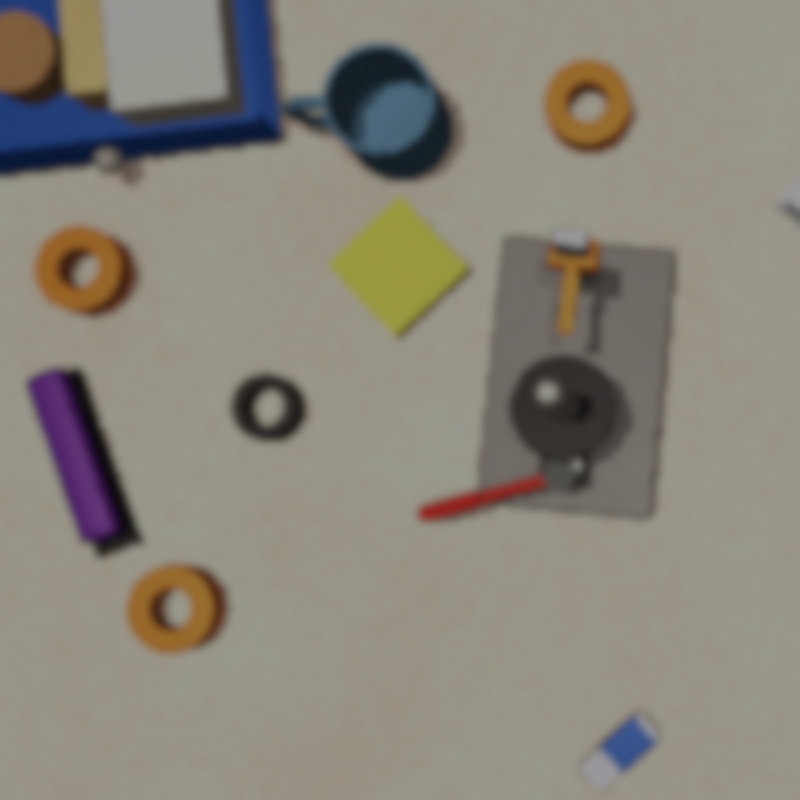

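View pics/sc.png

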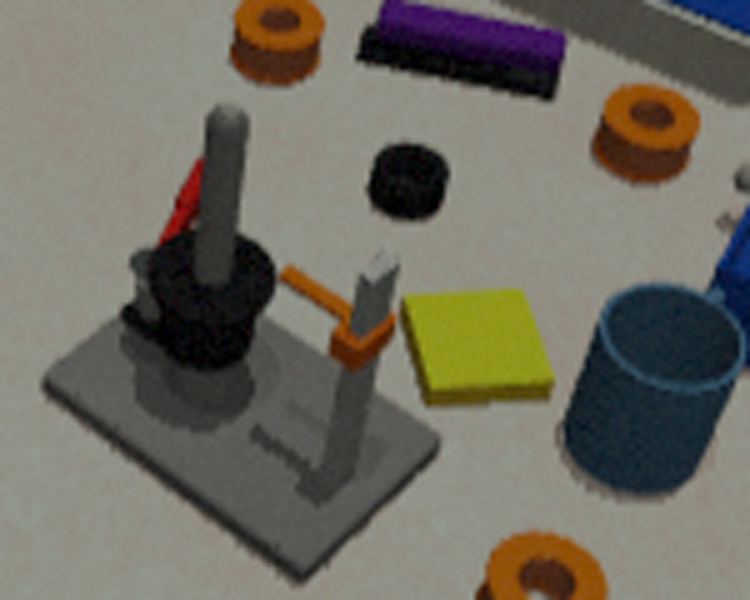

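View pics/oc.png

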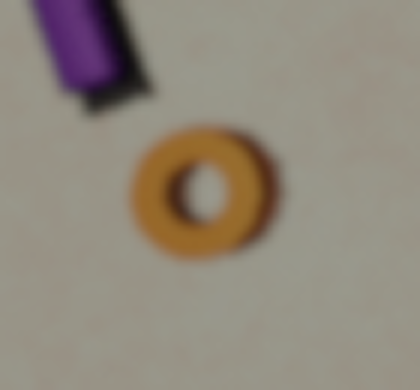

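The crops confirm the choice: the nearest orange spool is at top (193,252), with blue, green and the keeper as listed. Next I'll measure the tower.

```bash
cat > tower.py <<'E'
from h import *
from scipy.optimize import least_squares
def tower(verbose=True,c0=(.63,.08)):
  for n in("top","scene"):
    s=snapshot(n);W=pts(s);f=s["frame"].astype(int)
    near=np.hypot(W[...,0]-c0[0],W[...,1]-c0[1])<.16
    z=W[...,2]
    m=near&(abs(z-.018)<.006); P=W[m]
    r=cv2.minAreaRect(P[:,:2].astype(np.float32)); print(n,"base",np.round(r[0],4),np.round(r[1],4),r[2],len(P),P[:,2].mean().round(4))
    R,G,B=f[...,0],f[...,1],f[...,2]
    red=near&(R>2*G)&(R>2*B)&(R>70)&(z>.03); P=W[red]
    if len(P)>5: print(" red",len(P),"z",np.percentile(P[:,2],[5,50,95]).round(4)); 
    top=red&(z>.07); P=W[top]
    if len(P)>5:
        vx,vy,x0,y0=cv2.fitLine(P[:,:2].astype(np.float32),cv2.DIST_HUBER,0,.01,.01).ravel(); t=(P[:,:2]-[x0,y0])@[vx,vy]
        print("  redline",np.degrees(np.arctan2(vy,vx)).round(1),"ends",(np.array([x0,y0])+t.min()*np.array([vx,vy])).round(4),(np.array([x0,y0])+t.max()*np.array([vx,vy])).round(4))
    ora=near&(R>1.6*B)&(R>1.25*G)&(R<2.6*G)&(z>.1); P=W[ora]
    if len(P): 
        d=np.hypot(P[:,0]-c0[0],P[:,1]-c0[1]); o=np.argsort(d)[:15]
        print(" orange n",len(P),"zpct",np.percentile(P[:,2],[5,25,50,75,90,98]).round(4),"tip",P[o].mean(0).round(4))
        for q in P[o][:10]: print("    ",q.round(4))
    drk=near&(z>.09)&(z<.17)&~ora&(np.hypot(W[...,0]-c0[0],W[...,1]-c0[1])<.06); 
    P=W[drk]; h,e=np.histogram(P[:,2],bins=np.arange(.09,.17,.002)); k=h.argmax(); print(" platter hist",e[k].round(4),h[max(0,k-3):k+4])
    pl=drk&(abs(z-e[k]-.001)<.004); P=W[pl]; c,rr=cv2.minEnclosingCircle(P[:,:2].astype(np.float32)); print(" platter",np.round(c,4),rr,P[:,2].mean().round(4),np.median(P[:,2]).round(4))
    po=near&(z>e[k]+.02)&~ora&(np.hypot(W[...,0]-c[0],W[...,1]-c[1])<.03); P=W[po]
    fit=least_squares(lambda q:np.hypot(P[:,0]-q[0],P[:,1]-q[1])-.011,c,loss="soft_l1",f_scale=.002).x
    print(" post",fit.round(4),"zmax",np.sort(P[:,2])[-8:].round(4),len(P))
if __name__=="__main__": tower()
E
python3 tower.py
```

```text
top base [0.6424 0.1134] [0.2319 0.2066] 86.03888702392578 2524 0.0175
 red 94 z [0.0718 0.0757 0.081 ]
  redline -72.8 ends [0.532  0.1582] [0.5566 0.0788]
 orange n 129 zpct [0.1346 0.1424 0.1438 0.1458 0.1484 0.1662] tip [0.6585 0.0621 0.1436]
     [0.6519 0.0606 0.1459]
     [0.6549 0.0636 0.1427]
     [0.6567 0.0659 0.1483]
     [0.6548 0.0609 0.1436]
     [0.6571 0.0635 0.1456]
     [0.66   0.0664 0.1432]
     [0.6547 0.0582 0.1453]
     [0.6577 0.0612 0.1419]
     [0.6603 0.0639 0.1415]
     [0.6576 0.0585 0.1428]
 platter hist 0.106 [  2  27 109 161 100  27   2]
 platter [0.606  0.0651] 0.035757459700107574 0.107 0.1069
 post [0.6062 0.0655] zmax [0.2271 0.2274 0.2275 0.228  0.2282 0.2283 0.2285 0.2294] 93
scene base [0.6438 0.1104] [0.2388 0.2021] 84.21048736572266 2220 0.0178
 red 109 z [0.0735 0.1336 0.1458]
  redline -26.8 ends [0.5193 0.138 ] [0.7152 0.0389]
 orange n 147 zpct [0.1283 0.1386 0.1442 0.1455 0.1468 0.1798] tip [0.6464 0.0591 0.152 ]
     [0.6536 0.0671 0.1411]
     [0.6532 0.0626 0.1443]
     [0.6561 0.0634 0.1419]
     [0.6538 0.0569 0.1455]
     [0.6597 0.0623 0.1452]
     [0.6549 0.0559 0.1432]
     [0.6566 0.0573 0.1471]
     [0.6579 0.0558 0.1454]
     [0.6599 0.0574 0.1455]
     [0.6617 0.0595 0.1451]
 platter hist 0.106 [  7  12  43 150  91   9   2]
 platter [0.6075 0.061 ] 0.036454811692237854 0.1073 0.1074
 post [0.6065 0.0629] zmax [0.227  0.2274 0.2275 0.2279 0.2281 0.2282 0.2284 0.2286] 246
```

```bash
cat > go.py <<'E'
import sys
from h import *
# usage: go.py x y z yaw
o=get_obs();p=o["tool_pos"];ps=np.radians(o["orientation"][2])
a=[float(v) for v in sys.argv[1:]]
D=np.array(a[:3])-p
print("from",p.round(4),o["orientation"].round(2),"F",o["force"].round(1),"open",o["opening"].round(4),"t",o["clock"])
dy=(a[3]-o["orientation"][2]+180)%360-180
print("row: dx %.4f dy %.4f dz %.4f spin %.1f"%(D[0]*np.cos(ps)+D[1]*np.sin(ps),D[0]*np.sin(ps)-D[1]*np.cos(ps),-D[2],-dy),"dist",np.linalg.norm(D).round(3), "j",o["joint_pos"].round(0))
E
python3 go.py .538 .14 .28 -73
```

```text
Traceback (most recent call last):
  File "go.py", line 7, in <module>
    print("from",p.round(4),o["orientation"].round(2),"F",o["force"].round(1),"open",o["opening"].round(4),"t",o["clock"])
                                                                                     ^^^^^^^^^^^^^^^^^^
AttributeError: 'float' object has no attribute 'round'
```

```bash
sed -i 's/o\["opening"\].round(4)/round(o["opening"],4)/' go.py
python3 go.py .538 .14 .28 -73
```

```text
from [0.1616 0.6553 0.292 ] [179.99  -0.   -13.85] F [0.2 0.  0.6] open 0.0879 t 0.4
row: dx 0.4888 dy 0.4102 dz 0.0120 spin 59.1 dist 0.638 j [ 93.  21.   1.  -0. -70. -17.]
```

Emit:
play_rows --pt "36 0.1 0.084 0 0" --pt "36 0.489 0.41 0.012 59" --pt "36 0.489 0.41 0.012 59" --pt "36 0.489 0.41 0.012 59" --pt "36 0.489 0.41 0.012 59" --pt "36 0.489 0.41 0.012 59" --pt "36 0.489 0.41 0.012 59" --pt "36 0.489 0.41 0.012 59" --pt "36 0.489 0.41 0.012 59" --pt "36 0.489 0.41 0.012 59"

```text
clock: 1.4
tool_pos: [0.4575, 0.25, 0.2834]
orientation: [-179.9, 0.0, -72.8]
force: [0.8, -0.3, 0.5]
opening: 0.0316
```

```bash
python3 go.py .538 .14 .28 -73
```

```text
from [0.4575 0.25   0.2834] [-1.7994e+02  3.0000e-02 -7.2850e+01] F [ 0.8 -0.3  0.5] open 0.0316 t 1.4
row: dx 0.1289 dy -0.0445 dz 0.0034 spin 0.2 dist 0.136 j [ 50.   6. -19.   0. -64. -33.]
```

Emit:
play_rows --pt "38 0.129 -0.0445 0.003 0" --pt "38 0.129 -0.0445 0.003 0" --pt "38 0.129 -0.0445 0.003 0" --pt "38 0.129 -0.0445 0.043 0" --pt "38 0.129 -0.0445 0.043 0" --pt "38 0.129 -0.0445 0.043 0"

```text
clock: 2.0
tool_pos: [0.5369, 0.1414, 0.2401]
orientation: [179.9, -0.1, -72.8]
force: [-0.4, 0.1, 0.7]
opening: 0.0333
```

```bash
python3 go.py .538 .14 .125 -73; python3 - <<'E'
from h import *
s=snapshot("top");t=snapshot("scene")
crop(s,210,160,340,270,6,"t1.png");crop(t,290,80,450,220,5,"s1.png")
E
```

```text
from [0.5369 0.1414 0.2401] [ 1.799e+02 -5.000e-02 -7.285e+01] F [-0.4  0.1  0.7] open 0.0333 t 2.0
row: dx 0.0016 dy -0.0006 dz 0.1151 spin 0.2 dist 0.115 j [ 35.  12. -19.   0. -60. -18.]
```

View pics/t1.png

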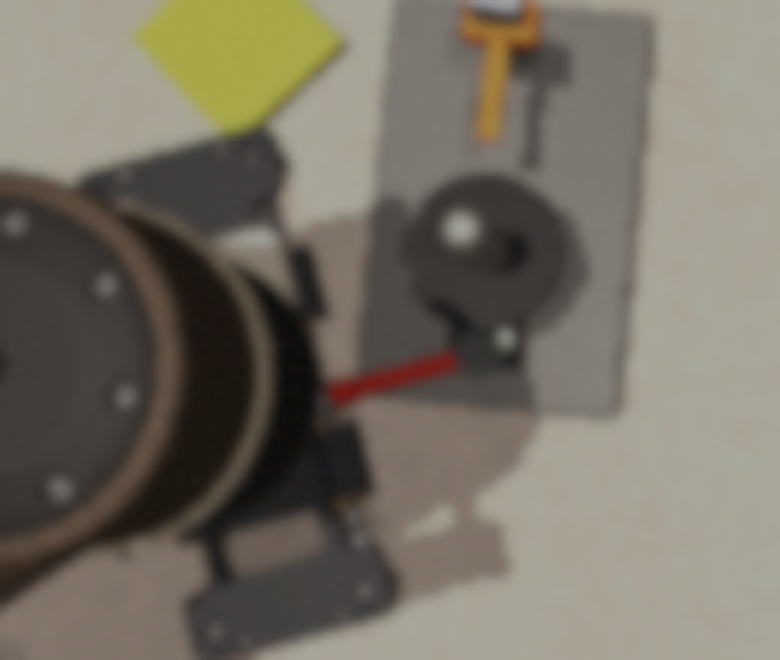

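View pics/s1.png

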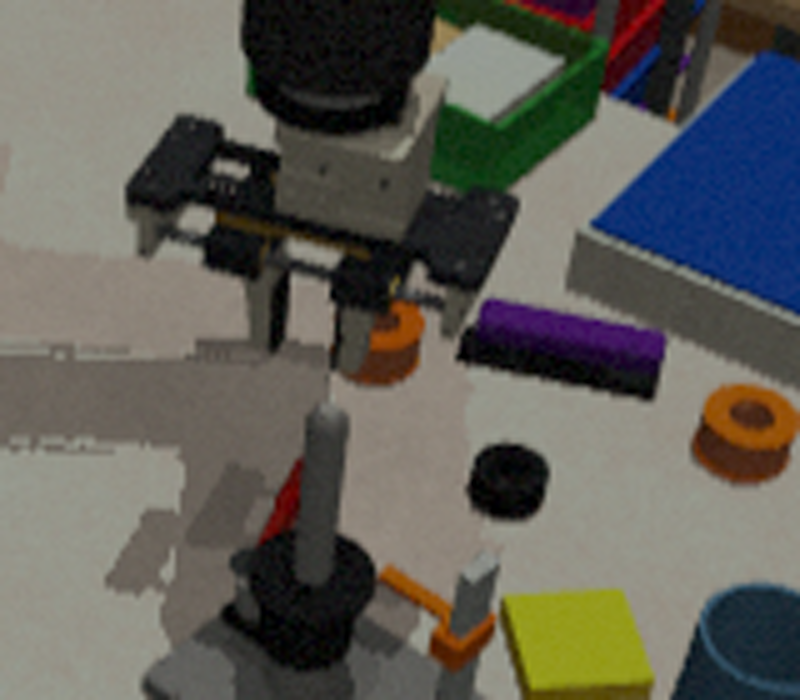

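```bash
python3 - <<'E'
from h import *
s=snapshot("top");t=snapshot("scene")
for p in [(.537,.141,.24),(.537,.141,.174),(.537,.141,.07),(.532,.158,.07)]:
    print(p,proj(s,p).round(1),((proj(s,p)-[210,160])*6).round(),proj(t,p).round(1),((proj(t,p)-[290,80])*5).round())
E
```

```text
(0.537, 0.141, 0.24) [252.3 225.4] [254. 393.] [352.3 132. ] [312. 260.]
(0.537, 0.141, 0.174) [256.8 225.9] [281. 395.] [350.6 151. ] [303. 355.]
(0.537, 0.141, 0.07) [262.8 226.5] [317. 399.] [348.2 177.4] [291. 487.]
(0.532, 0.158, 0.07) [256.6 228.1] [280. 409.] [350.3 173.7] [301. 469.]
```

Emit:
play_rows --pt "38 0.001 0 0.04 0" --pt "38 0.001 0 0.08 0" --pt "38 0.001 0 0.1 0" --pt "38 0.001 0 0.115 0" --pt "38 0.001 0 0.115 0"

```text
clock: 2.7
tool_pos: [0.5367, 0.1409, 0.1239]
orientation: [179.9, -0.0, -72.8]
force: [-0.0, 0.1, 0.7]
opening: 0.0334
```

```bash
cat > arc.py <<'E'
import sys
from h import *
H=np.array([.562,.066]); 
o=get_obs();p=o["tool_pos"];y0=o["orientation"][2];ps=np.radians(y0)
r=float(sys.argv[1]); shut=107.
print("t",o["clock"],p.round(4),"yaw",round(y0,1),"F",o["force"].round(1),"hinge-angle",np.degrees(np.arctan2(p[1]-H[1],p[0]-H[0])).round(1)%360,"r",np.hypot(*(p[:2]-H)).round(4))
for a in sys.argv[2:]:
    L=np.radians(shut+float(a)); q=H+r*np.array([np.cos(L),np.sin(L)]); D=q-p[:2]
    dy=(shut+float(a)-180-y0+180)%360-180
    print(a,q.round(4),"dx %.4f dy %.4f spin %.1f"%(D[0]*np.cos(ps)+D[1]*np.sin(ps),D[0]*np.sin(ps)-D[1]*np.cos(ps),-dy))
E
python3 arc.py .08 0 10 20 30 40 50 60 70 80 90 100 109
```

```text
t 2.7 [0.5367 0.1409 0.1239] yaw -72.8 F [-0.   0.1  0.7] hinge-angle 108.7 r 0.0791
0 [0.5386 0.1425] dx -0.0009 dy -0.0023 spin 0.2
10 [0.5257 0.1373] dx 0.0003 dy 0.0116 spin -9.8
20 [0.5139 0.1299] dx 0.0038 dy 0.0251 spin -19.8
30 [0.5035 0.1206] dx 0.0097 dy 0.0377 spin -29.8
40 [0.4949 0.1096] dx 0.0176 dy 0.0492 spin -39.8
50 [0.4884 0.0973] dx 0.0274 dy 0.0591 spin -49.8
60 [0.4841 0.084 ] dx 0.0388 dy 0.0671 spin -59.8
70 [0.4821 0.0702] dx 0.0515 dy 0.0730 spin -69.8
80 [0.4826 0.0563] dx 0.0649 dy 0.0767 spin -79.8
90 [0.4855 0.0426] dx 0.0788 dy 0.0780 spin -89.8
100 [0.4907 0.0297] dx 0.0927 dy 0.0768 spin -99.8
109 [0.4973 0.019 ] dx 0.1049 dy 0.0737 spin -108.8
```

Emit:
play_rows --pt "38 0.0003 0.0116 0.115 -8" --pt "38 0.002 0.018 0 -15" --pt "38 0.0038 0.025 0 -20" --pt "38 0.0065 0.0315 0 -25" --pt "38 0.0097 0.0377 0 -30" --pt "38 0.0135 0.0435 0 -35" --pt "38 0.0176 0.0492 0 -40"

```text
clock: 3.4
tool_pos: [0.4973, 0.1111, 0.127]
orientation: [-179.7, -0.1, -32.6]
force: [5.0, 5.5, -5.5]
opening: 0.0332
```

I put a wrong dz (0.115) in the first row of that call, so the tool dipped briefly before it recovered. I'll check for damage before going on.

```bash
python3 go.py .4949 .1096 .124 -33; python3 - <<'E'
from h import *
s=snapshot("top");t=snapshot("scene")
crop(s,210,160,340,270,6,"t2.png");crop(t,290,80,450,220,5,"s2.png")
E
python3 arc.py .08 40 50 60 70 80 90 100 109
```

```text
from [0.4973 0.1111 0.127 ] [-1.7971e+02 -1.3000e-01 -3.2570e+01] F [ 5.   5.5 -5.5] open 0.0332 t 3.4
row: dx -0.0012 dy 0.0026 dz 0.0030 spin 0.4 dist 0.004 j [ 35.  15. -32.   0. -42.  23.]
t 3.5 [0.4965 0.1103 0.1269] yaw -32.7 F [0.2 0.7 0.1] hinge-angle 145.9 r 0.0791
40 [0.4949 0.1096] dx -0.0010 dy 0.0014 spin 0.3
50 [0.4884 0.0973] dx 0.0002 dy 0.0153 spin -9.7
60 [0.4841 0.084 ] dx 0.0037 dy 0.0288 spin -19.7
70 [0.4821 0.0702] dx 0.0096 dy 0.0415 spin -29.7
80 [0.4826 0.0563] dx 0.0175 dy 0.0530 spin -39.7
90 [0.4855 0.0426] dx 0.0273 dy 0.0629 spin -49.7
100 [0.4907 0.0297] dx 0.0387 dy 0.0709 spin -59.7
109 [0.4973 0.019 ] dx 0.0500 dy 0.0764 spin -68.7
```

View pics/t2.png

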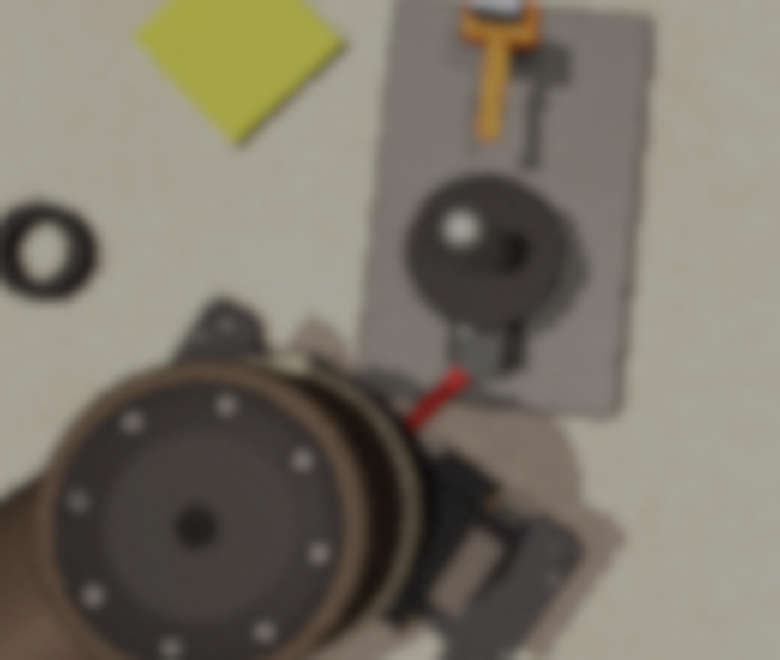

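View pics/s2.png

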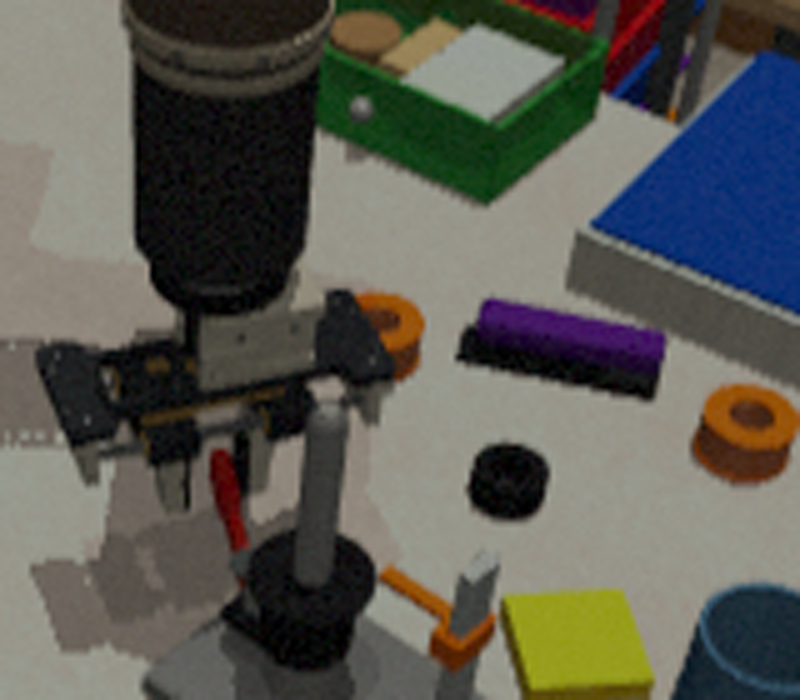

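The lever is between the fingers at about 40°, it's already past the crest, and nothing else has moved. I'll carry on along the arc.

Emit:
play_rows --pt "38 0.0002 0.0153 0 -8" --pt "38 0.0037 0.0288 0 -16" --pt "38 0.0065 0.035 0 -24" --pt "38 0.0096 0.0415 0 -30" --pt "38 0.0175 0.053 0 -38" --pt "38 0.0225 0.058 0 -45" --pt "38 0.0273 0.063 0 -50" --pt "38 0.033 0.067 0 -55" --pt "38 0.0387 0.071 0 -60" --pt "38 0.0387 0.071 0 -60"

```text
clock: 4.5
tool_pos: [0.4904, 0.0287, 0.1261]
orientation: [180.0, -0.1, 27.1]
force: [-0.7, 0.4, -0.4]
opening: 0.0333
```

```bash
python3 arc.py .08 100 105 109 112 115 118; python3 - <<'E'
from h import *
s=snapshot("top");t=snapshot("scene")
crop(s,210,160,340,270,6,"t3.png");crop(t,290,80,450,220,5,"s3.png")
E
```

```text
t 4.5 [0.4904 0.0287 0.1261] yaw 27.1 F [-0.7  0.4 -0.4] hinge-angle 207.5 r 0.0808
100 [0.4907 0.0297] dx 0.0008 dy -0.0007 spin 0.1
105 [0.4942 0.0236] dx 0.0010 dy 0.0063 spin -4.9
109 [0.4973 0.019 ] dx 0.0017 dy 0.0118 spin -8.9
112 [0.4998 0.0157] dx 0.0025 dy 0.0159 spin -11.9
115 [0.5025 0.0125] dx 0.0034 dy 0.0200 spin -14.9
118 [0.5054 0.0094] dx 0.0046 dy 0.0240 spin -17.9
```

View pics/t3.png

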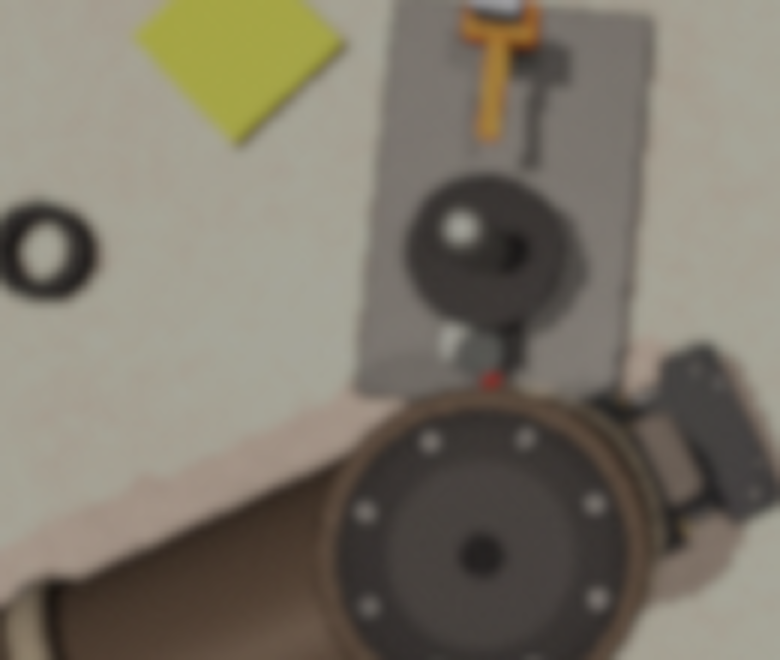

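Emit:
play_rows --pt "38 0.001 0.006 0 -5" --pt "38 0.0017 0.012 0 -9" --pt "38 0.0025 0.016 0 -12" --pt "38 0.003 0.018 0 -13.5" --pt "38 0.003 0.018 0 -13.5"

```text
clock: 5.1
tool_pos: [0.5007, 0.0143, 0.1253]
orientation: [180.0, -0.0, 40.5]
force: [-0.4, 0.6, -0.5]
opening: 0.0335
```

Emit:
play_rows --pt "38 0 0 -0.05 0" --pt "38 0 0 -0.1 0" --pt "60 0 0 -0.15 0" --pt "100 0 0 -0.185 0" --pt "100 0 0 -0.185 0" --pt "100 -0.03 0 -0.185 8" --pt "100 -0.03 0 -0.185 16" --pt "100 -0.03 0 -0.185 24"

```text
clock: 5.9
tool_pos: [0.477, -0.0056, 0.3102]
orientation: [-180.0, -0.0, 16.1]
force: [0.7, 0.3, -0.9]
opening: 0.0758
```

```bash
 python3 - <<'E'
from h import *
s=snapshot("top");t=snapshot("scene")
crop(s,210,160,340,270,6,"t4.png");crop(t,290,80,450,220,5,"s4.png")
E
python3 tower.py; python3 go.py .6065 .064 .31 -4
```

```text
top base [0.6419 0.1132] [0.2312 0.2056] 86.01952362060547 2540 0.0176
 red 25 z [0.0707 0.0737 0.0771]
  redline 35.7 ends [0.5285 0.0436] [0.5515 0.0601]
 orange n 201 zpct [0.1396 0.1438 0.1473 0.6435 0.6494 0.6582] tip [0.6603 0.0619 0.1448]
     [0.6545 0.0634 0.1456]
     [0.655  0.061  0.1424]
     [0.657  0.0634 0.1466]
     [0.6598 0.0663 0.1447]
     [0.6549 0.0583 0.1438]
     [0.6573 0.0609 0.1446]
     [0.6597 0.0635 0.1462]
     [0.6599 0.061  0.1453]
     [0.6626 0.0638 0.144 ]
     [0.6608 0.0589 0.1385]
 platter hist 0.106 [  3  39 107 164  95  16   4]
 platter [0.6056 0.0651] 0.03581874072551727 0.1068 0.1068
 post [0.6063 0.0654] zmax [0.2279 0.2283 0.2284 0.2285 0.2287 0.2293 0.2295 0.2302] 95
scene base [0.6452 0.1097] [0.2414 0.2014] 82.96688079833984 2239 0.0179
 red 211 z [0.0646 0.0751 0.1442]
  redline 4.2 ends [0.4844 0.0282] [0.7184 0.0452]
 orange n 290 zpct [0.1296 0.1441 0.2399 0.5818 0.5963 0.6068] tip [0.657  0.0602 0.1428]
     [0.6293 0.0837 0.1069]
     [0.6541 0.0609 0.1463]
     [0.6558 0.0632 0.1456]
     [0.6549 0.0602 0.1436]
     [0.657  0.0619 0.1437]
     [0.6597 0.0623 0.1452]
     [0.6548 0.0553 0.1475]
     [0.6558 0.0541 0.1453]
     [0.6582 0.0551 0.1462]
     [0.6637 0.0611 0.1452]
 platter hist 0.106 [ 11   9  35 165  78  14   3]
 platter [0.608 0.061] 0.03577587753534317 0.1073 0.1073
 post [0.6066 0.0628] zmax [0.227  0.227  0.2272 0.2274 0.2285 0.2287 0.2293 0.2301] 251
from [ 0.4776 -0.0053  0.3099] [-1.800e+02  1.000e-02  1.682e+01] F [ 0.3 -0.7  0.4] open 0.0869 t 6.1
row: dx 0.1434 dy -0.0290 dz -0.0001 spin 20.8 dist 0.146 j [ 23.   1. -22.  -0. -67.  84.]
```

View pics/s4.png

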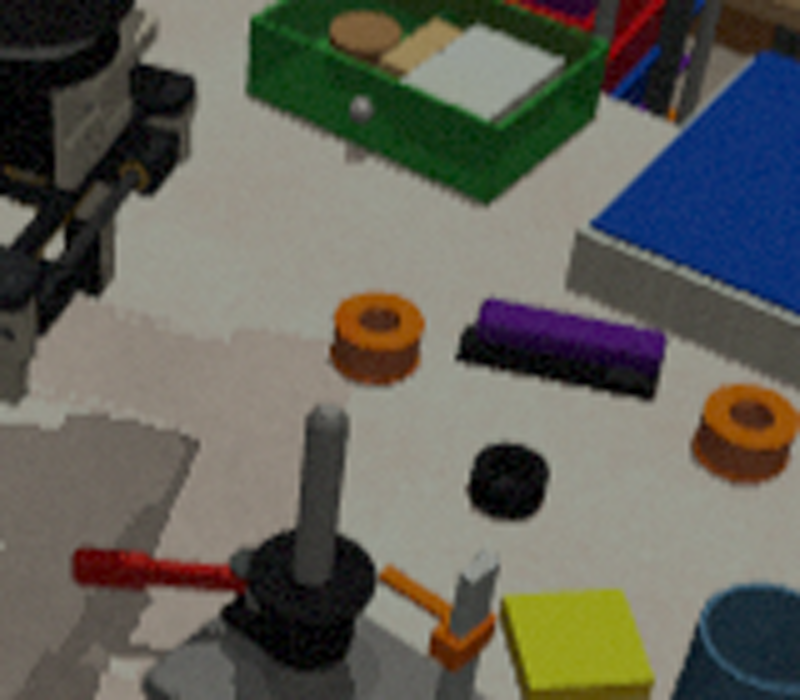

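View pics/t4.png

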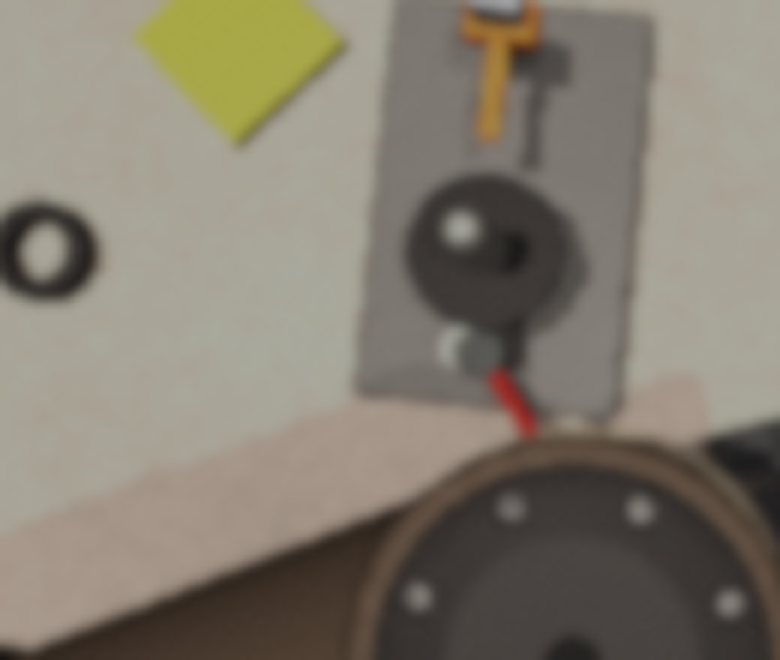

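The lever points at 215.7°, which is fully open. Next I'll move over the post.

Emit:
play_rows --pt "100 0.1434 -0.029 0 21" --pt "100 0.1434 -0.029 0 21" --pt "100 0.1434 -0.029 0 21" --pt "100 0.1434 -0.029 0 21" --pt "100 0.1434 -0.029 0.03 21" --pt "100 0.1434 -0.029 0.057 21" --pt "100 0.1434 -0.029 0.057 21"

```text
clock: 6.8
tool_pos: [0.6048, 0.0631, 0.2487]
orientation: [179.9, 0.4, -4.2]
force: [-0.4, 0.6, -0.4]
opening: 0.0875
```

```bash
 python3 - <<'E'
from h import *
s=snapshot("top");t=snapshot("scene")
crop(s,210,160,340,270,6,"t5.png");crop(t,290,80,450,220,5,"s5.png")
E
python3 go.py .6065 .064 .253 -4
```

```text
from [0.6069 0.0633 0.2532] [ 1.7994e+02  4.0000e-02 -4.2400e+00] F [ 0.5  0.4 -0.1] open 0.088 t 6.9
row: dx -0.0005 dy -0.0006 dz 0.0002 spin -0.2 dist 0.001 j [ 24.  16. -11.   0. -63.  61.]
```

View pics/s5.png

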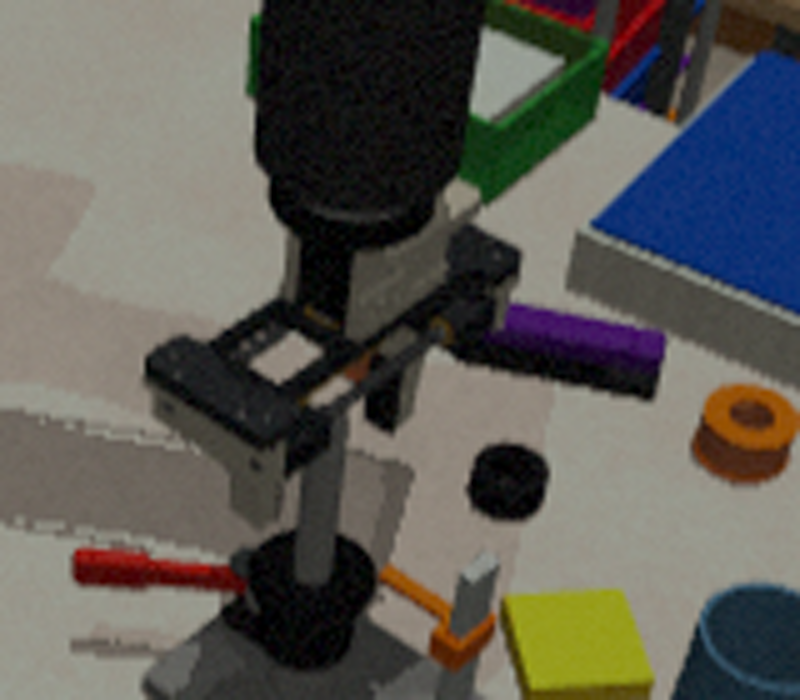

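The post is between the fingers, so I'll close on it and read the force.

Emit:
play_rows --pt "0 0 0 0 0" --pt "0 0 0 0 0" --pt "0 0 0 0 0" --pt "0 0 0 0 0" --pt "0 0 0 0 0" --pt "0 0 0 0 0"

```text
clock: 7.5
tool_pos: [0.6069, 0.0634, 0.2531]
orientation: [-180.0, -0.0, -4.4]
force: [0.0, 1.0, -0.3]
opening: 0.0453
```

Emit:
play_rows --pt "0 0 0 0 0" --pt "0 0 0 0 0" --pt "0 0 0 0 0" --pt "0 0 0 0 0" --pt "0 0 0 0 0" --pt "0 0 0 0 0" --pt "0 0 0 0 0"

```text
clock: 8.2
tool_pos: [0.6068, 0.0628, 0.253]
orientation: [180.0, 0.0, -4.4]
force: [0.1, -5.2, -0.1]
opening: 0.0211
```

```bash
python3 go.py .6065 .064 .253 -4
```

```text
from [0.6068 0.0628 0.253 ] [ 1.7995e+02  2.0000e-02 -4.3700e+00] F [ 0.1 -5.2 -0.1] open 0.0211 t 8.2
row: dx -0.0004 dy -0.0012 dz -0.0000 spin -0.4 dist 0.001 j [ 24.  16. -11.   0. -63.  61.]
```

Emit:
play_rows --pt "0 0 0.0006 -0.005 0" --pt "0 0 0.0006 -0.012 0" --pt "0 0 0.0006 -0.019 0" --pt "0 0 0.0006 -0.026 0" --pt "0 0 0.0006 -0.032 0" --pt "0 0 0.0006 -0.036 0" --pt "0 0 0.0006 -0.037 0" --pt "0 0 0.0006 -0.037 0" --pt "0 0 0.0006 -0.037 0"

```text
clock: 9.1
tool_pos: [0.6067, 0.0627, 0.2895]
orientation: [180.0, 0.0, -4.4]
force: [3.2, -3.1, -8.3]
opening: 0.0217
```

```bash
cat > lev.py <<'E'
from h import *
for n in("scene","top"):
    s=snapshot(n);W=pts(s);f=s["frame"].astype(int);R,G,B=f[...,0],f[...,1],f[...,2]
    c=np.array([.6065,.0628]) if n=="scene" else np.array([.606,.0653])
    d=np.hypot(W[...,0]-c[0],W[...,1]-c[1]);z=W[...,2]
    pl=(d<.034)&(d>.016)&(z>.09)&(z<.19)&(np.maximum(R,G)<90); P=W[pl][:,2]
    h,e=np.histogram(P,bins=np.arange(.09,.19,.004)); k=h.argmax(); Q=P[abs(P-e[k]-.002)<.005]
    po=(d>.046)&(d<.09)&(z>.125)&(z<.165)&(R>1.5*B)&(R>1.2*G); 
    po=cv2.erode(po.astype(np.uint8),np.ones((2,2)))>0
    A=W[po]; print(n,"platter",np.median(Q).round(4),len(Q),"pointer",np.median(A[:,2]).round(4),np.percentile(A[:,2],[20,80]).round(4),len(A))
    v,u=np.where(po); print("   pointer px",u.min(),u.max(),v.min(),v.max())
t=snapshot("scene"); crop(t,320,120,420,220,7,"s6.png")
E
python3 lev.py; python3 go.py .6065 .064 .253 -4
```

```text
scene platter 0.144 241 pointer 0.1451 [0.1442 0.1458] 33
   pointer px 367 379 194 202
from [0.6067 0.0627 0.2895] [ 1.7999e+02  3.0000e-02 -4.3600e+00] F [ 3.5 -4.5 -8.2] open 0.0214 t 9.2
row: dx -0.0003 dy -0.0013 dz 0.0365 spin -0.4 dist 0.037 j [ 24.  15.  -8.  -0. -67.  61.]
  return _methods._mean(a, axis=axis, dtype=dtype,
  ret = ret.dtype.type(ret / rcount)
Traceback (most recent call last):
  File "lev.py", line 10, in <module>
    A=W[po]; print(n,"platter",np.median(Q).round(4),len(Q),"pointer",np.median(A[:,2]).round(4),np.percentile(A[:,2],[20,80]).round(4),len(A))
                                                                                                 ~~~~~~~~~~~~~^^^^^^^^^^^^^^^^
IndexError: index -1 is out of bounds for axis 0 with size 0
```

The platter is at 0.144 and the pointer at 0.145, which is level. I'll release the post and rise clear.

Emit:
play_rows --pt "60 0 0 0 0" --pt "60 0 0 0 0" --pt "60 0 0 0 0" --pt "60 0 0 0 0" --pt "60 0 0 0 0" --pt "60 0 0 0 0" --pt "60 0 0 -0.03 0" --pt "60 0 0 -0.06 0" --pt "60 0 0 -0.06 0" --pt "60 0 0 -0.06 0"

```text
clock: 10.2
tool_pos: [0.607, 0.0629, 0.3507]
orientation: [-179.9, -0.1, -4.4]
force: [-0.4, -1.0, -0.6]
opening: 0.0529
```

```bash
python3 lev.py 2>&1 | grep -v Warn|head -3 ; python3 arc.py .08 109 115; python3 - <<'E'
from h import *
t=snapshot("scene"); crop(t,300,80,420,220,5,"s6.png")
E
```

```text
return _methods._mean(a, axis=axis, dtype=dtype,
  ret = ret.dtype.type(ret / rcount)
scene platter 0.144 248 pointer 0.1445 [0.1438 0.1452] 32
t 10.3 [0.6064 0.0627 0.3492] yaw -4.4 F [-1.5  0.7 -0.4] hinge-angle 355.8 r 0.0446
109 [0.4973 0.019 ] dx -0.1055 dy 0.0519 spin -40.4
115 [0.5025 0.0125] dx -0.0998 dy 0.0580 spin -46.4
```

View pics/s6.png

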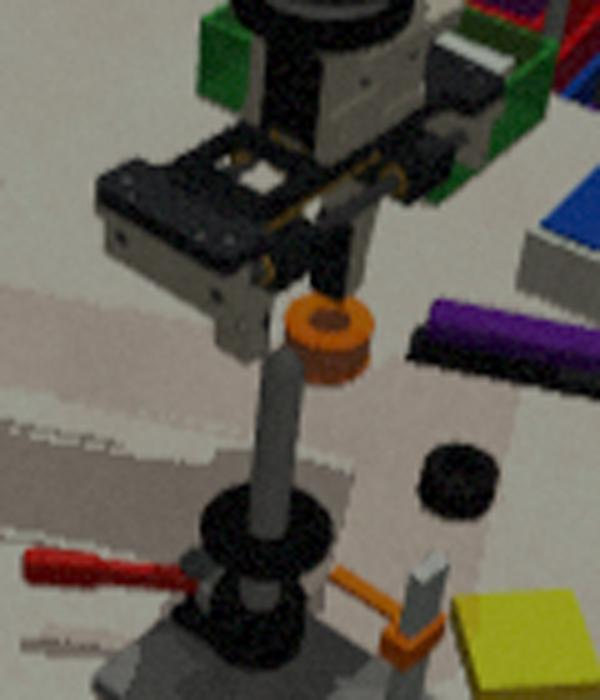

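Emit:
play_rows --pt "38 -0.05 0.025 0 -8" --pt "38 -0.09 0.045 0 -16" --pt "38 -0.1055 0.052 0 -24" --pt "38 -0.1055 0.052 0 -32" --pt "38 -0.1055 0.052 0.05 -40" --pt "38 -0.1055 0.052 0.1 -40" --pt "38 -0.1055 0.052 0.12 -40" --pt "38 -0.1055 0.052 0.12 -40"

```text
clock: 11.15
tool_pos: [0.4955, 0.0182, 0.2263]
orientation: [-179.9, 0.4, 35.6]
force: [0.0, 0.6, -0.1]
opening: 0.0335
```

```bash
python3 arc.py .08 109 115;python3 - <<'E'
from h import *
t=snapshot("scene"); crop(t,260,80,400,220,5,"s7.png")
E
```

```text
t 11.15 [0.4955 0.0182 0.2263] yaw 35.6 F [ 0.   0.6 -0.1] hinge-angle 215.7 r 0.0819
109 [0.4973 0.019 ] dx 0.0019 dy 0.0004 spin -0.4
115 [0.5025 0.0125] dx 0.0024 dy 0.0087 spin -6.4
```

View pics/s7.png

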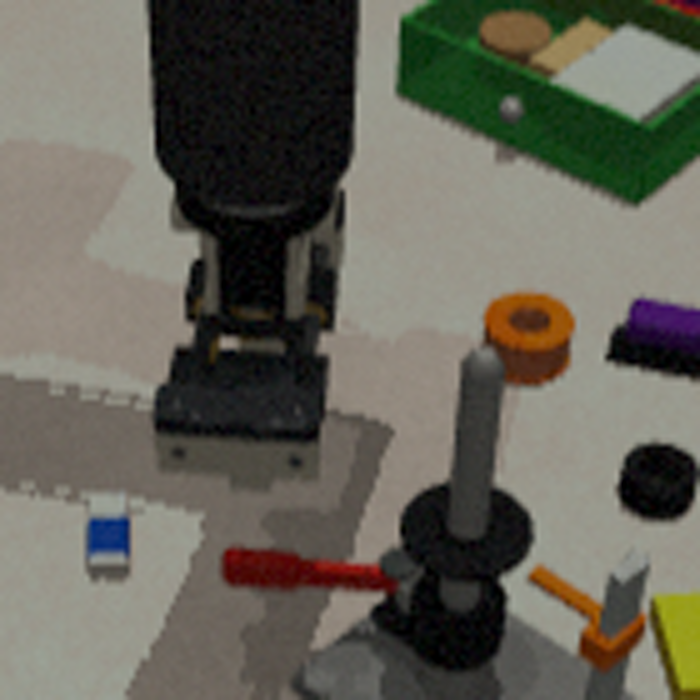

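Emit:
play_rows --pt "38 0 0 0.04 0" --pt "38 0 0 0.08 0" --pt "38 0 0 0.095 0" --pt "38 0 0 0.104 0" --pt "38 0 0 0.104 0"

```text
clock: 11.7
tool_pos: [0.4983, 0.0191, 0.1263]
orientation: [180.0, -0.0, 35.7]
force: [-0.1, -0.2, 0.3]
opening: 0.0333
```

```bash
python3 arc.py .08 109 100 90 80 70 60 50 40 30 20 10 0 -5;python3 - <<'E'
from h import *
t=snapshot("scene"); crop(t,260,80,400,220,5,"s8.png")
E
```

```text
t 11.7 [0.4983 0.0191 0.1263] yaw 35.7 F [-0.1 -0.2  0.3] hinge-angle 216.3 r 0.0791
109 [0.4973 0.019 ] dx -0.0009 dy -0.0005 spin -0.3
100 [0.4907 0.0297] dx -0.0000 dy -0.0130 spin 8.7
90 [0.4855 0.0426] dx 0.0033 dy -0.0265 spin 18.7
80 [0.4826 0.0563] dx 0.0089 dy -0.0393 spin 28.7
70 [0.4821 0.0702] dx 0.0166 dy -0.0509 spin 38.7
60 [0.4841 0.084 ] dx 0.0262 dy -0.0610 spin 48.7
50 [0.4884 0.0973] dx 0.0375 dy -0.0693 spin 58.7
40 [0.4949 0.1096] dx 0.0500 dy -0.0754 spin 68.7
30 [0.5035 0.1206] dx 0.0633 dy -0.0794 spin 78.7
20 [0.5139 0.1299] dx 0.0772 dy -0.0809 spin 88.7
10 [0.5257 0.1373] dx 0.0911 dy -0.0800 spin 98.7
0 [0.5386 0.1425] dx 0.1047 dy -0.0767 spin 108.7
-5 [0.5454 0.1443] dx 0.1112 dy -0.0742 spin 113.7
```

View pics/s8.png

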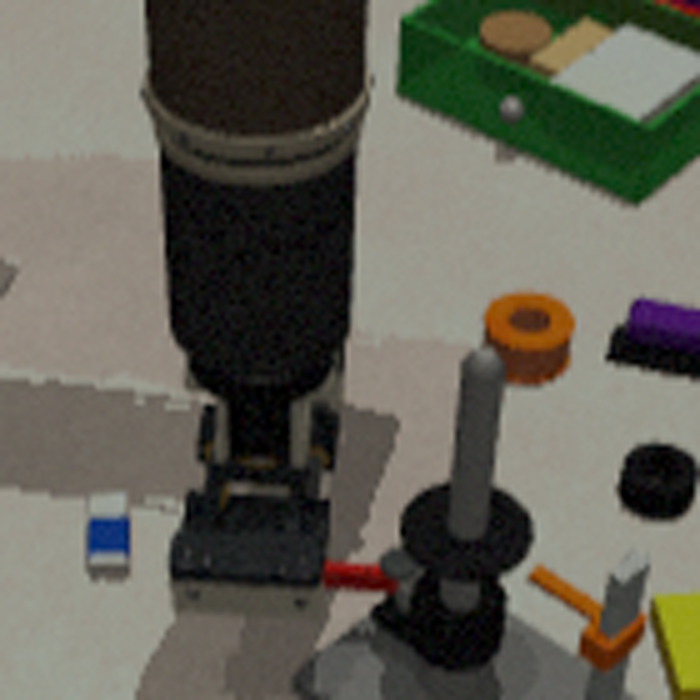

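Now I'll swing it back towards shut.

Emit:
play_rows --pt "38 0 -0.0065 0 5" --pt "38 0 -0.013 0 10" --pt "38 0.0033 -0.0265 0 18" --pt "38 0.006 -0.033 0 24" --pt "38 0.009 -0.039 0 30" --pt "38 0.0166 -0.051 0 38" --pt "38 0.0215 -0.056 0 44" --pt "38 0.026 -0.061 0 50" --pt "38 0.032 -0.065 0 55" --pt "38 0.0375 -0.069 0 59"

```text
clock: 12.75
tool_pos: [0.4885, 0.0965, 0.1278]
orientation: [180.0, -0.1, -23.5]
force: [1.5, -7.6, 1.5]
opening: 0.0336
```

```bash
python3 arc.py .08 50 40 30 20 10 0 -5 -8
```

```text
t 12.75 [0.4885 0.0965 0.1278] yaw -23.5 F [ 1.5 -7.6  1.5] hinge-angle 157.5 r 0.0796
50 [0.4884 0.0973] dx -0.0004 dy -0.0006 spin -0.5
40 [0.4949 0.1096] dx 0.0007 dy -0.0145 spin 9.5
30 [0.5035 0.1206] dx 0.0042 dy -0.0280 spin 19.5
20 [0.5139 0.1299] dx 0.0100 dy -0.0407 spin 29.5
10 [0.5257 0.1373] dx 0.0178 dy -0.0522 spin 39.5
0 [0.5386 0.1425] dx 0.0276 dy -0.0622 spin 49.5
-5 [0.5454 0.1443] dx 0.0331 dy -0.0665 spin 54.5
-8 [0.5495 0.145 ] dx 0.0366 dy -0.0688 spin 57.5
```

Emit:
play_rows --pt "38 0.0007 -0.0145 0 8" --pt "38 0.002 -0.021 0 15" --pt "38 0.004 -0.028 0 20" --pt "38 0.007 -0.0345 0 25" --pt "38 0.01 -0.0407 0 30" --pt "38 0.014 -0.0465 0 35" --pt "38 0.018 -0.052 0 40" --pt "38 0.0225 -0.0575 0 45" --pt "38 0.0276 -0.062 0 50" --pt "38 0.0276 -0.062 0 50"

```text
clock: 13.75
tool_pos: [0.5394, 0.1436, 0.1278]
orientation: [-179.8, 0.0, -73.4]
force: [-0.1, 0.6, -0.1]
opening: 0.0332
```

```bash
python3 arc.py .08 0 -5 -8
```

```text
t 13.75 [0.5394 0.1436 0.1278] yaw -73.4 F [-0.1  0.6 -0.1] hinge-angle 106.2 r 0.0808
0 [0.5386 0.1425] dx 0.0008 dy 0.0011 spin -0.4
-5 [0.5454 0.1443] dx 0.0011 dy -0.0059 spin 4.6
-8 [0.5495 0.145 ] dx 0.0015 dy -0.0101 spin 7.6
```

Emit:
play_rows --pt "38 0.0011 -0.005 0 4" --pt "38 0.0014 -0.009 0 7" --pt "38 0.0015 -0.012 0 8" --pt "38 0.0015 -0.012 0 8"

```text
clock: 14.15
tool_pos: [0.5467, 0.1434, 0.1265]
orientation: [179.7, -0.1, -81.3]
force: [-13.2, -0.7, 9.0]
opening: 0.0331
```

There's 13 N at the stop, so the lever is shut. I'll back off and lift.

Emit:
play_rows --pt "38 0 0.009 0 -4" --pt "38 0 0.009 0 -4" --pt "38 0 0.009 -0.05 -4" --pt "38 0 0.009 -0.1 -4" --pt "60 0 0.009 -0.15 -4" --pt "100 -0.04 0.03 -0.18 -4" --pt "100 -0.08 0.03 -0.2 -4" --pt "100 -0.12 0.03 -0.2 -4" --pt "100 -0.12 0.03 -0.2 -4" --pt "100 -0.12 0.03 -0.2 -4"

```text
clock: 15.15
tool_pos: [0.5019, 0.2599, 0.3267]
orientation: [-179.9, 0.0, -77.3]
force: [0.0, -0.6, 0.2]
opening: 0.0759
```

```bash
python3 lev.py 2>&1|grep -E "scene|top|pointer"; python3 loc.py; python3 tower.py | grep -E "red|^top|scene|post"; python3 - <<'E'
from h import *
t=snapshot("scene");s=snapshot("top"); crop(t,260,80,400,220,5,"s9.png");crop(s,160,120,360,270,4,"t9.png")
E
```

```text
scene platter 0.1441 238 pointer 0.145 [0.1442 0.1463] 32
   pointer px 367 379 194 203
top platter 0.1435 378 pointer 0.144 [0.1421 0.1463] 42
   pointer px 290 294 168 183
orange [0.459 0.344 0.034] top [array([0.4485, 0.3438]), array([0.4584, 0.348 ]), np.float64(0.0321), np.int64(75), np.float64(0.0332)] scene [array([0.4617, 0.3419]), array([0.4602, 0.344 ]), np.float64(0.0319), np.int64(163), np.float64(0.0332)]
or2 [0.7   0.422 0.034] top [array([0.7026, 0.4293]), array([0.7024, 0.4289]), np.float64(0.0323), np.int64(296), np.float64(0.0333)] scene [array([0.7063, 0.424 ]), array([0.7048, 0.4251]), np.float64(0.033), np.int64(190), np.float64(0.0333)]
or3 [0.834 0.058 0.034] top [array([0.8363, 0.0612]), array([0.8368, 0.0608]), np.float64(0.0321), np.int64(283), np.float64(0.0333)] scene [array([0.8388, 0.0557]), array([0.839 , 0.0579]), np.float64(0.0328), np.int64(339), np.float64(0.0335)]
blue [ 0.595 -0.3    0.034] top [array([ 0.5942, -0.3019]), array([ 0.5943, -0.3018]), np.float64(0.0316), np.int64(306), np.float64(0.0334)] scene [array([ 0.5966, -0.3058]), array([ 0.5
[... 369 characters left out ...]
0.6055, 0.2882]), array([0.6057, 0.2889]), np.float64(0.0249), np.int64(161), np.float64(0.025)] scene [array([0.6096, 0.2835]), array([0.6083, 0.2861]), np.float64(0.0268), np.int64(124), np.float64(0.0247)]
top base [0.6421 0.1136] [0.2319 0.2054] 85.72193908691406 2479 0.0175
 red 98 z [0.0715 0.0767 0.0813]
  redline -73.2 ends [0.5315 0.1615] [0.5565 0.0788]
 post [0.6159 0.0651] zmax [0.2645 0.2646 0.265  0.2651 0.2654 0.2655 0.2658 0.2659] 54
scene base [0.644  0.1096] [0.2377 0.202 ] 83.7706527709961 2237 0.0178
 red 67 z [0.0783 0.14   0.1459]
  redline -30.8 ends [0.5264 0.1497] [0.7142 0.0379]
 post [0.6172 0.0476] zmax [0.2635 0.2637 0.2645 0.2648 0.2649 0.2651 0.2652 0.2653] 262
```

View pics/t9.png

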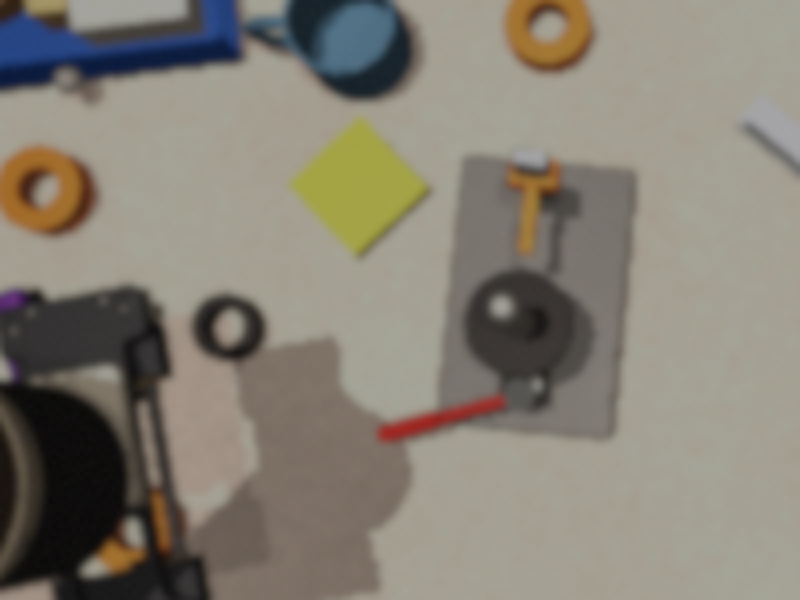

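View pics/s9.png

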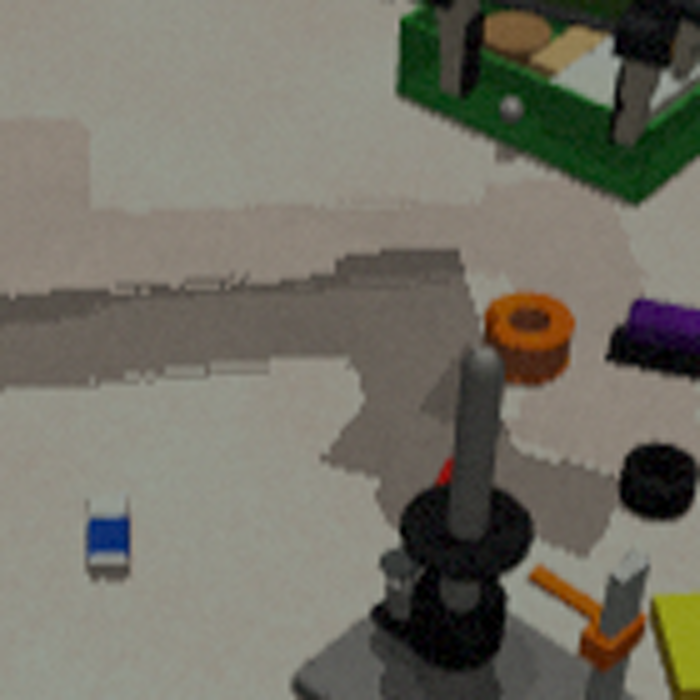

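The lever is shut (73.2° against 72.8° at the start) and the platter is still level. Next is the orange spool: I'll grasp it at two yaws 90° apart so that it's centred in the hand.

```bash
python3 go.py .459 .345 .16 -94
```

```text
from [0.5023 0.2584 0.326 ] [180.   -0.  -77.4] F [ 0.4  0.2 -0.9] open 0.0876 t 15.6
row: dx -0.0939 dy 0.0234 dz 0.1660 spin 16.6 dist 0.192 j [ 47.   9. -10.   0. -71. -34.]
```

Emit:
play_rows --pt "92 -0.094 0.0234 0.04 8" --pt "92 -0.094 0.0234 0.09 16.6" --pt "92 -0.094 0.0234 0.13 16.6" --pt "92 -0.094 0.0234 0.166 16.6" --pt "92 -0.094 0.0234 0.166 16.6" --pt "92 -0.094 0.0234 0.166 16.6"

```text
clock: 16.2
tool_pos: [0.4586, 0.345, 0.1591]
orientation: [179.9, -0.2, -93.9]
force: [1.8, 0.2, -0.3]
opening: 0.0806
```

```bash
python3 go.py .459 .345 .07 -94;  python3 - <<'E'
from h import *
t=snapshot("scene"); crop(t,300,80,440,200,5,"s10.png")
E
```

```text
from [0.4586 0.345  0.1591] [179.92  -0.19 -93.93] F [ 1.8  0.2 -0.3] open 0.0806 t 16.2
row: dx -0.0001 dy -0.0004 dz 0.0891 spin 0.1 dist 0.089 j [ 56.  18. -22.   0. -50. -60.]
```

View pics/s10.png

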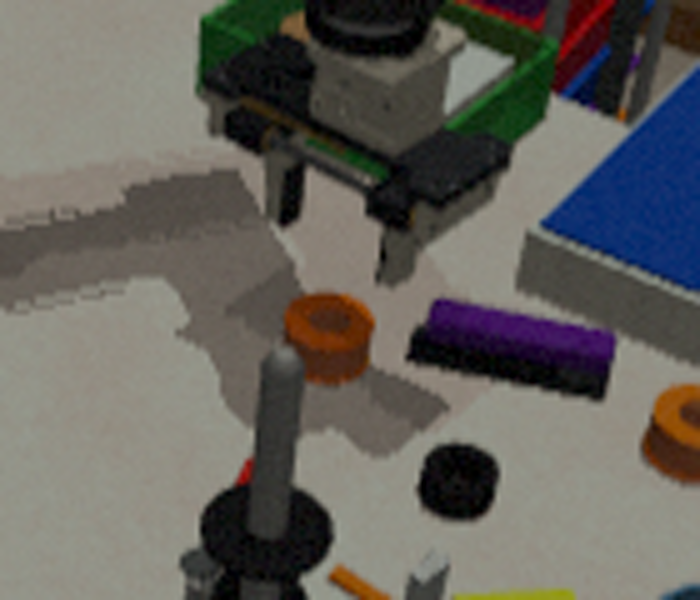

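The fingers are above and either side of the spool. I'll descend and close.

Emit:
play_rows --pt "92 0 0 0.04 0" --pt "92 0 0 0.075 0" --pt "92 0 0 0.089 0" --pt "92 0 0 0.089 0" --pt "40 0 0 0.089 0" --pt "40 0 0 0.089 0" --pt "40 0 0 0.089 0" --pt "40 0 0 0.089 0" --pt "40 0 0 0.089 0" --pt "40 0 0 0.089 0"

```text
clock: 17.25
tool_pos: [0.4594, 0.3464, 0.0729]
orientation: [-179.9, 0.1, -93.9]
force: [-2.0, -1.1, 8.4]
opening: 0.0623
```

Emit:
play_rows --pt "92 0 0 0 0" --pt "92 0 0 0 0" --pt "92 0 0 0 0" --pt "92 0 0 0 0" --pt "92 0 0 0 0" --pt "92 0 0 0 0"

```text
clock: 17.85
tool_pos: [0.4587, 0.3455, 0.0709]
orientation: [180.0, -0.0, -94.0]
force: [0.3, -0.1, 0.4]
opening: 0.0802
```

```bash
python3 go.py .459 .345 .07 -4;  python3 - <<'E'
from h import *
t=snapshot("scene"); crop(t,300,80,440,200,5,"s11.png")
E
```

```text
from [0.4587 0.3455 0.0709] [ 1.7999e+02 -1.0000e-02 -9.3950e+01] F [ 0.3 -0.1  0.4] open 0.0802 t 17.85
row: dx 0.0005 dy -0.0004 dz 0.0009 spin -90.0 dist 0.001 j [ 57.  25. -27.   0. -39. -60.]
```

View pics/s11.png

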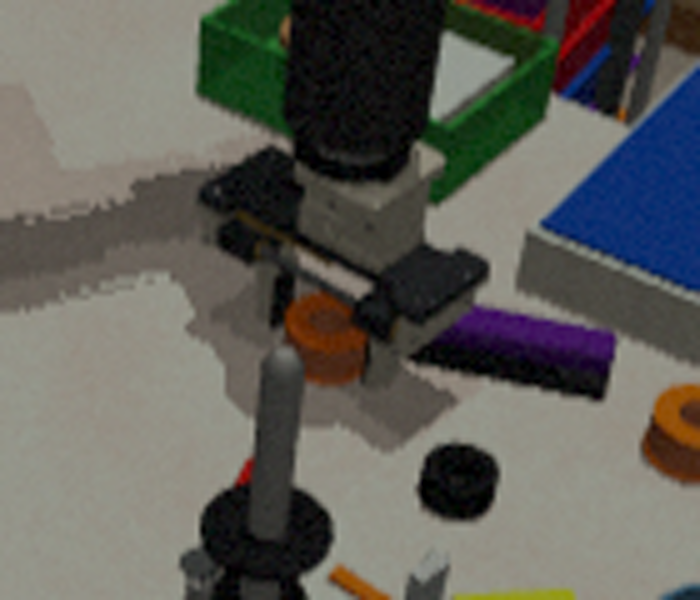

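Emit:
play_rows --pt "92 0 0 -0.04 0" --pt "92 0 0 -0.08 -8" --pt "92 0 0 -0.08 -16" --pt "92 0 0 -0.08 -24" --pt "92 0 0 -0.08 -32" --pt "92 0 0 -0.08 -40" --pt "92 0 0 -0.08 -48" --pt "92 0 0 -0.08 -56" --pt "92 0 0 -0.08 -64" --pt "92 0 0 -0.08 -72"

```text
clock: 18.9
tool_pos: [0.4586, 0.3455, 0.1509]
orientation: [180.0, 0.0, -21.6]
force: [0.7, 0.4, -0.1]
opening: 0.0806
```

```bash
python3 go.py .4587 .3455 .071 -4
```

```text
from [0.4586 0.3455 0.1509] [179.98   0.   -21.62] F [ 0.7  0.4 -0.1] open 0.0806 t 18.9
row: dx 0.0001 dy -0.0001 dz 0.0799 spin -17.6 dist 0.08 j [ 57.  19. -23.  -0. -49.  12.]
```

Emit:
play_rows --pt "92 0 0 0 -8" --pt "92 0 0 0.02 -17.6" --pt "92 0 0 0.05 -17.6" --pt "92 0 0 0.079 -17.6" --pt "92 0 0 0.08 -17.6" --pt "40 0 0 0.08 -17.6" --pt "40 0 0 0.08 -17.6" --pt "40 0 0 0.08 -17.6" --pt "40 0 0 0.08 -17.6" --pt "40 0 0 0.08 -17.6"

```text
clock: 19.9
tool_pos: [0.4593, 0.3463, 0.0725]
orientation: [-179.9, -0.1, -4.3]
force: [-1.2, 0.1, 7.7]
opening: 0.0645
```

Emit:
play_rows --pt "40 0 0 0 0" --pt "40 0 0 0 0" --pt "40 0 0 -0.02 0" --pt "40 0 0 -0.06 0" --pt "40 0 0 -0.1 0" --pt "40 0 0 -0.15 0" --pt "40 0 0 -0.2 0" --pt "40 0 0 -0.24 0" --pt "40 0 0 -0.27 0" --pt "40 0 0 -0.29 0"

```text
clock: 20.9
tool_pos: [0.4586, 0.3455, 0.3642]
orientation: [-179.8, -0.1, -4.4]
force: [0.1, 0.1, -2.5]
opening: 0.0642
```

```bash
python3 go.py .6067 .0625 .365 -4;  python3 - <<'E'
from h import *
t=snapshot("scene"); cv2.imwrite("pics/s12.png",t["frame"][:,:,::-1])
E
```

```text
from [0.4586 0.3455 0.3642] [-1.7982e+02 -1.0000e-01 -4.3600e+00] F [ 0.1  0.1 -2.5] open 0.0642 t 20.9
row: dx 0.1691 dy 0.2709 dz -0.0008 spin -0.4 dist 0.319 j [ 57.   9.  -6.   0. -75.  29.]
```

View pics/s12.png

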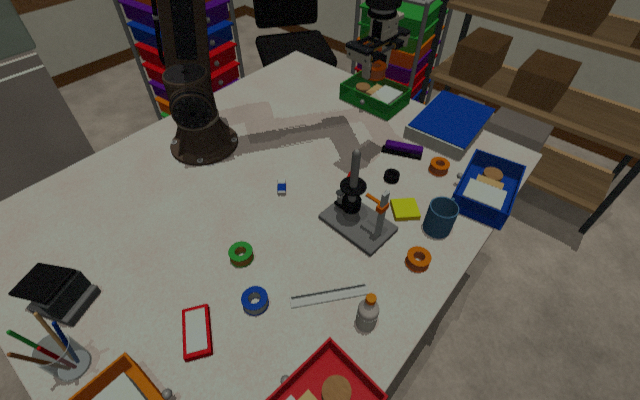

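Emit:
play_rows --pt "40 0.169 0.271 -0.002 0" --pt "40 0.169 0.271 -0.002 0" --pt "40 0.169 0.271 -0.002 0" --pt "40 0.169 0.271 -0.002 0" --pt "40 0.169 0.271 -0.002 0" --pt "40 0.169 0.271 -0.002 0" --pt "40 0.169 0.271 -0.002 0" --pt "40 0.169 0.271 -0.002 0" --pt "40 0.169 0.271 -0.002 0"

```text
clock: 21.85
tool_pos: [0.6063, 0.062, 0.3621]
orientation: [180.0, 0.1, -4.4]
force: [0.1, -0.3, -2.8]
opening: 0.0648
```

```bash
cat > fit.py <<'E'
from h import *
from scipy.optimize import least_squares
def go(color):
  for n in("scene","top"):
    s=snapshot(n);W=pts(s);f=s["frame"].astype(int);R,G,B=f[...,0],f[...,1],f[...,2]
    z=W[...,2];d=np.hypot(W[...,0]-.607,W[...,1]-.063)
    po=(d<.03)&(z>.19)&(z<.262); P=W[po]
    if len(P)>20: print(n,"post",least_squares(lambda q:np.hypot(P[:,0]-q[0],P[:,1]-q[1])-.011,[.607,.063],loss="soft_l1",f_scale=.002).x.round(4),len(P),"zmax",P[:,2].max().round(4))
    m={"orange":(R>1.6*B)&(R>1.25*G),"blue":(B>1.4*R)&(B>1.15*G),"green":(G>1.3*R)&(G>1.3*B),"dark":np.maximum(R,np.maximum(G,B))<60}[color]
    sp=(d<.06)&(z>.25)&(z<.36)&m; P=W[sp]
    if len(P)>20:
        print(n,"spool n",len(P),"z",np.percentile(P[:,2],[2,50,98]).round(4))
        q=P; print("  fit R32", least_squares(lambda q:np.hypot(P[:,0]-q[0],P[:,1]-q[1])-.032,[.607,.063],loss="soft_l1",f_scale=.002).x.round(4))
    u,v=proj(s,(.607,.063,.27)).astype(int); print(u,v); crop(s,max(0,u-50),max(0,v-60),u+50,v+40,7,f"fit_{n}_{color}.png")
import sys; go(sys.argv[1])
E
python3 fit.py orange; python3 go.py .6067 .0625 .365 -4
```

```text
scene post [0.6066 0.0628] 196 zmax 0.2616
scene spool n 382 z [0.2923 0.317  0.3259]
  fit R32 [0.6021 0.0596]
356 148
285 195
from [0.6061 0.0631 0.3627] [-1.7999e+02  3.0000e-02 -4.3300e+00] F [ 0.3  0.2 -2.3] open 0.0643 t 21.95
row: dx 0.0006 dy 0.0005 dz -0.0023 spin -0.3 dist 0.002 j [ 24.  12.  -2.  -0. -76.  61.]
```

View pics/fit_scene_orange.png

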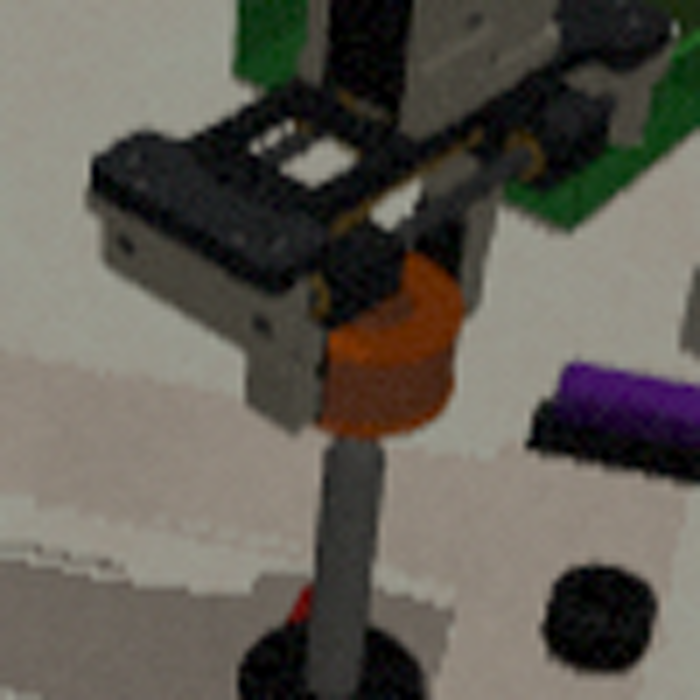

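Emit:
play_rows --pt "40 0.0001 0.0005 0.015 0" --pt "40 0.0001 0.0005 0.03 0" --pt "40 0.0001 0.0005 0.038 0" --pt "40 0.0001 0.0005 0.044 0" --pt "40 0.0001 0.0005 0.044 0"

```text
clock: 22.45
tool_pos: [0.6063, 0.0625, 0.3184]
orientation: [180.0, 0.1, -4.3]
force: [-0.3, -0.0, -2.0]
opening: 0.0641
```

Emit:
play_rows --pt "40 0 0 0.012 0" --pt "40 0 0 0.024 0" --pt "40 0 0 0.036 0" --pt "40 0 0 0.043 0" --pt "40 0 0 0.046 0" --pt "40 0 0 0.046 0"

```text
clock: 23.05
tool_pos: [0.6066, 0.0619, 0.2724]
orientation: [180.0, 0.0, -4.4]
force: [-0.2, 0.7, -1.1]
opening: 0.0646
```

```bash
python3 - <<'E'
from h import *
t=snapshot("scene"); crop(t,300,90,420,210,6,"s13.png")
E
```

```text
(no output)
```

View pics/s13.png

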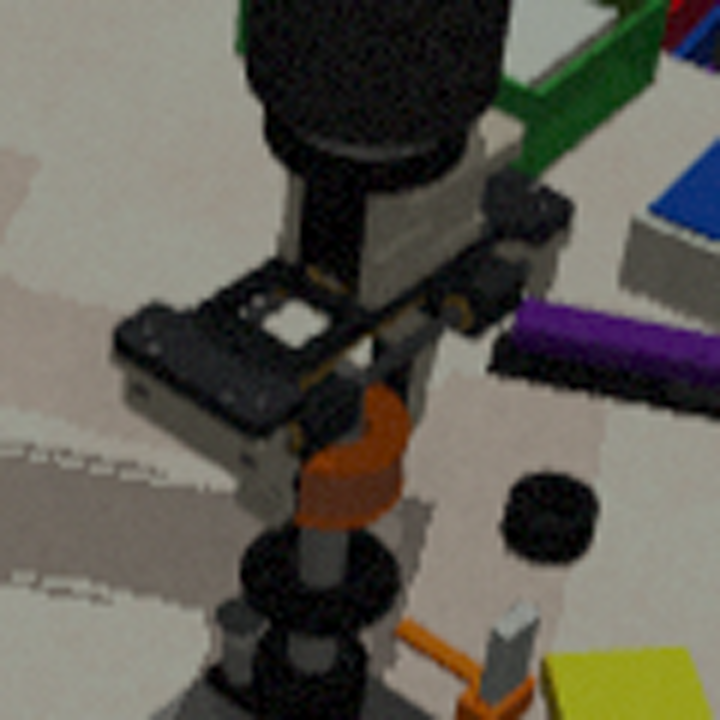

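The spool is on the post with no side force. I'll release it.

Emit:
play_rows --pt "100 0 0 0 0" --pt "100 0 0 0 0" --pt "100 0 0 0 0" --pt "100 0 0 0 0" --pt "100 0 0 0 0" --pt "100 0 0 -0.04 0" --pt "100 0 0 -0.08 0" --pt "100 0 0 -0.12 0" --pt "100 0 0 -0.12 0"

```text
clock: 24.0
tool_pos: [0.6085, 0.062, 0.3998]
orientation: [-179.8, -0.6, -4.3]
force: [0.1, 0.9, -0.2]
opening: 0.0873
```

```bash
python3 lev.py 2>&1|grep -E "scene|top";  python3 loc.py | grep -E "blue|green|keep"; python3 - <<'E'
from h import *
t=snapshot("scene"); crop(t,300,90,420,210,6,"s14.png")
E
python3 go.py .468 -.236 .25 -4
```

```text
scene platter 0.1434 72 pointer 0.145 [0.1438 0.1458] 33
blue [ 0.595 -0.3    0.034] top [array([ 0.5943, -0.3018]), array([ 0.5937, -0.3021]), np.float64(0.0319), np.int64(303), np.float64(0.0335)] scene [array([ 0.5967, -0.3057]), array([ 0.5957, -0.3049]), np.float64(0.0327), np.int64(428), np.float64(0.0333)]
green [ 0.468 -0.236  0.034] top [array([ 0.4666, -0.2346]), array([ 0.4668, -0.2341]), np.float64(0.0319), np.int64(314), np.float64(0.0332)] scene [array([ 0.4696, -0.2384]), array([ 0.469 , -0.2378]), np.float64(0.0321), np.int64(329), np.float64(0.0333)]
keeper [0.607 0.284 0.026] top [array([nan, nan]), array([0., 0.]), np.float64(0.0), np.int64(0), np.float64(nan)] scene [array([0.6092, 0.2838]), array([0.6066, 0.285 ]), np.float64(0.0262), np.int64(117), np.float64(0.0249)]
from [0.6062 0.0619 0.3917] [ 1.7996e+02  1.2000e-01 -4.3600e+00] F [ 0.   0.2 -0.6] open 0.0876 t 24.25
row: dx -0.1152 dy 0.3076 dz 0.1417 spin -0.4 dist 0.358 j [ 24.  12.   1.  -0. -80.  61.]h.py:24: RuntimeWarning: Mean of empty slice.
  return P.mean(0),(cx,cy),r,len(P),W[m][:,2].mean()
  ret = um.true_divide(
  ret = ret.dtype.type(ret / rcount)
```

View pics/s14.png

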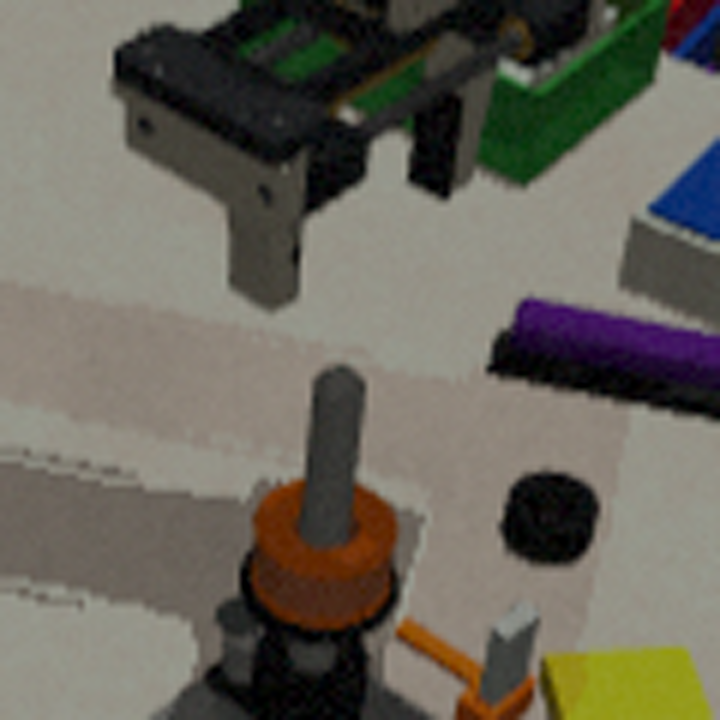

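Orange lies flat on the platter. Green is next, at about (0.4675, -0.236).

Emit:
play_rows --pt "92 -0.02 0.05 0 8" --pt "92 -0.115 0.307 0.05 90" --pt "92 -0.115 0.307 0.1 90" --pt "92 -0.115 0.307 0.14 90" --pt "92 -0.115 0.307 0.18 90" --pt "92 -0.115 0.307 0.2 90" --pt "92 -0.115 0.307 0.2 90" --pt "92 -0.115 0.307 0.2 90" --pt "92 -0.115 0.307 0.2 90" --pt "92 -0.115 0.307 0.2 90"

```text
clock: 25.25
tool_pos: [0.4665, -0.2363, 0.1903]
orientation: [179.7, 0.0, -90.2]
force: [1.5, 0.1, 1.2]
opening: 0.0807
```

```bash
python3 go.py .4675 -.236 .071 -94
```

```text
from [ 0.4665 -0.2363  0.1903] [ 1.7969e+02  3.0000e-02 -9.0180e+01] F [1.5 0.1 1.2] open 0.0807 t 25.25
row: dx -0.0003 dy -0.0010 dz 0.1193 spin 3.8 dist 0.119 j [ -5.  12. -26.  -0. -52.   5.]
```

Emit:
play_rows --pt "92 0 -0.001 0.05 0" --pt "92 0 -0.001 0.09 0" --pt "92 0 -0.001 0.115 0" --pt "92 0 -0.001 0.1205 0" --pt "40 0 -0.001 0.1205 0" --pt "40 0 -0.001 0.1205 0" --pt "40 0 -0.001 0.1205 0" --pt "40 0 -0.001 0.1205 0" --pt "40 0 -0.001 0.1205 0" --pt "40 0 -0.001 0.1205 0"

```text
clock: 26.25
tool_pos: [0.4703, -0.2354, 0.0736]
orientation: [-179.9, -0.0, -89.7]
force: [-2.5, 2.4, 7.1]
opening: 0.0639
```

Emit:
play_rows --pt "92 0 0 0 0" --pt "92 0 0 0 0" --pt "92 0 0 0 0" --pt "92 0 0 0 0" --pt "92 0 0 0 0" --pt "92 0 0 -0.04 0" --pt "92 0 0 -0.07 -8" --pt "92 0 0 -0.07 -16" --pt "92 0 0 -0.07 -24" --pt "92 0 0 -0.07 -32"

```text
clock: 27.25
tool_pos: [0.4697, -0.2354, 0.1428]
orientation: [-180.0, -0.0, -57.4]
force: [0.7, 0.2, -1.2]
opening: 0.0807
```

Emit:
play_rows --pt "92 0 0 0 -8" --pt "92 0 0 0 -16" --pt "92 0 0 0 -24" --pt "92 0 0 0 -32" --pt "92 0 0 0 -40" --pt "92 0 0 0 -48" --pt "92 0 0 0 -54" --pt "92 0 0 0 -54"

```text
clock: 28.05
tool_pos: [0.4696, -0.2353, 0.1424]
orientation: [-180.0, 0.0, -3.6]
force: [-0.2, -1.2, 0.1]
opening: 0.0805
```

```bash
python3 go.py .4675 -.236 .071 -4;python3 - <<'E'
from h import *
t=snapshot("scene"); crop(t,180,180,300,280,6,"s15.png")
E
```

```text
from [ 0.4696 -0.2353  0.1424] [-1.80e+02  1.00e-02 -3.62e+00] F [-0.2 -1.2  0.1] open 0.0805 t 28.05
row: dx -0.0021 dy 0.0008 dz 0.0714 spin 0.4 dist 0.071 j [ -5.  15. -29.  -0. -46.  92.]
```

View pics/s15.png

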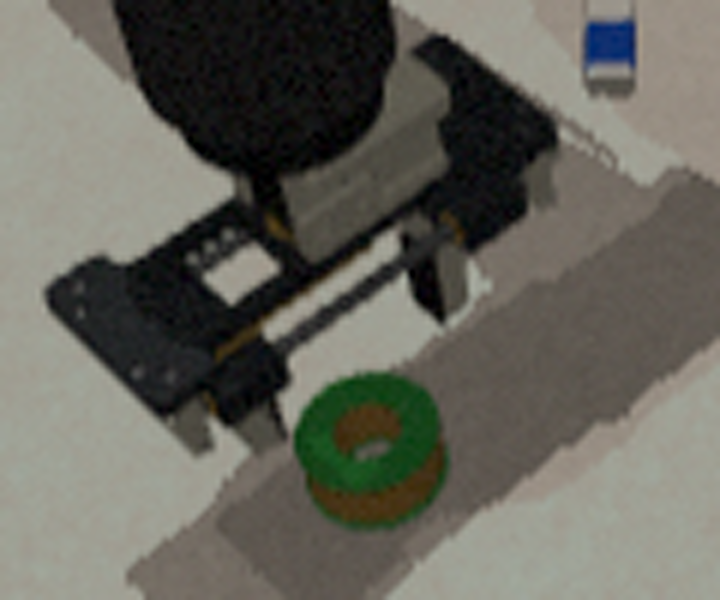

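Emit:
play_rows --pt "92 0 0.0005 0.03 0.7" --pt "92 0 0.0005 0.06 0.7" --pt "92 0 0.0005 0.0714 0.7" --pt "92 0 0.0005 0.0714 0.7" --pt "40 0 0.0005 0.0714 0.7" --pt "40 0 0.0005 0.0714 0.7" --pt "40 0 0.0005 0.0714 0.7" --pt "40 0 0.0005 0.0714 0.7" --pt "40 0 0.0005 0.0714 0.7" --pt "40 0 0.0005 0.0714 0.7"

```text
clock: 29.1
tool_pos: [0.4705, -0.236, 0.0723]
orientation: [180.0, -0.1, -4.4]
force: [-0.2, 0.3, 7.5]
opening: 0.0635
```

Emit:
play_rows --pt "40 0 0 0 0" --pt "40 0 0 -0.03 0" --pt "40 0 0 -0.08 0" --pt "40 0 0 -0.13 0" --pt "40 0 0 -0.18 0" --pt "40 0 0 -0.23 0" --pt "40 0 0 -0.28 0" --pt "40 0 0 -0.3 0" --pt "40 0 0 -0.3 0"

```text
clock: 30.0
tool_pos: [0.4703, -0.2361, 0.375]
orientation: [180.0, -0.4, -4.4]
force: [-0.0, -0.5, -2.5]
opening: 0.0641
```

```bash
python3 go.py .6062 .0622 .37 -4.3
```

```text
from [ 0.4703 -0.2361  0.375 ] [179.97  -0.39  -4.41] F [-0.  -0.5 -2.5] open 0.0641 t 30.0
row: dx 0.1126 dy -0.3078 dz 0.0050 spin -0.1 dist 0.328 j [ -5.   4. -10.   0. -76.  91.]
```

Emit:
play_rows --pt "40 0.1126 -0.3078 0 0" --pt "40 0.1126 -0.3078 0 0" --pt "40 0.1126 -0.3078 0 0" --pt "40 0.1126 -0.3078 0 0" --pt "40 0.1126 -0.3078 0 0" --pt "40 0.1126 -0.3078 0 0" --pt "40 0.1126 -0.3078 0 0" --pt "40 0.1126 -0.3078 0 0" --pt "40 0.1126 -0.3078 0 0" --pt "40 0.1126 -0.3078 0 0"

```text
clock: 31.0
tool_pos: [0.6049, 0.0618, 0.3701]
orientation: [180.0, 0.1, -4.4]
force: [-0.1, -0.6, -2.4]
opening: 0.0639
```

```bash
python3 go.py .6062 .0622 .318 -4.3; python3 - <<'E'
from h import *
t=snapshot("scene"); crop(t,300,70,420,190,6,"s16.png")
E
```

```text
from [0.6049 0.0618 0.3701] [ 1.7996e+02  1.0000e-01 -4.4300e+00] F [-0.1 -0.6 -2.4] open 0.0639 t 31.0
row: dx 0.0013 dy -0.0005 dz 0.0521 spin -0.1 dist 0.052 j [ 24.  12.  -1.  -0. -77.  61.]
```

View pics/s16.png

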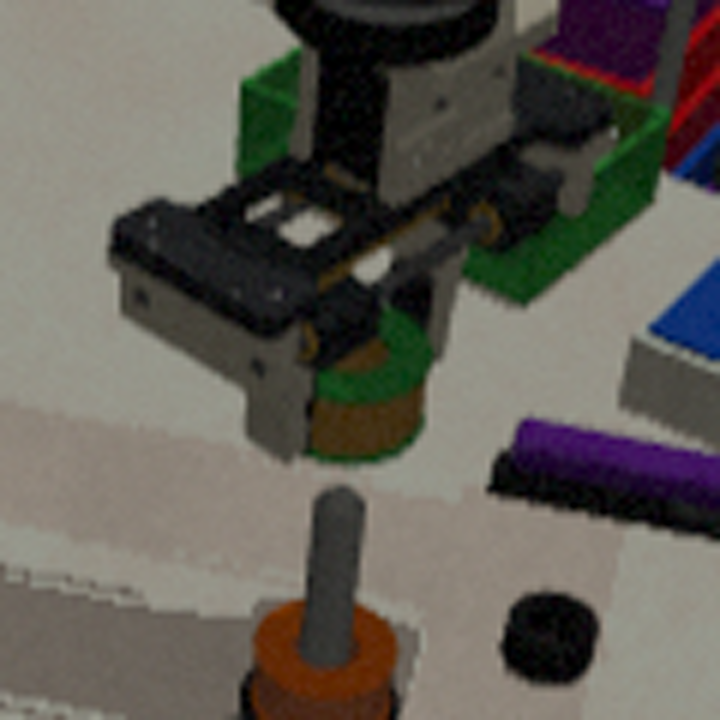

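Aligned. I'll descend in two stages, watching the force.

Emit:
play_rows --pt "40 0.0013 -0.0005 0.015 0" --pt "40 0.0013 -0.0005 0.03 0" --pt "40 0.0013 -0.0005 0.038 0" --pt "40 0.0013 -0.0005 0.046 0" --pt "40 0.0013 -0.0005 0.052 0" --pt "40 0.0013 -0.0005 0.052 0"

```text
clock: 31.65
tool_pos: [0.6066, 0.0625, 0.3184]
orientation: [180.0, 0.1, -4.4]
force: [-0.4, 0.1, -2.8]
opening: 0.0637
```

Emit:
play_rows --pt "40 0 0 0.012 0" --pt "40 0 0 0.024 0" --pt "40 0 0 0.036 0" --pt "40 0 0 0.043 0" --pt "40 0 0 0.046 0" --pt "40 0 0 0.046 0"

```text
clock: 32.25
tool_pos: [0.6068, 0.0628, 0.2725]
orientation: [180.0, 0.0, -4.4]
force: [1.0, -0.7, -2.2]
opening: 0.064
```

Emit:
play_rows --pt "100 0 0 0 0" --pt "100 0 0 0 0" --pt "100 0 0 0 0" --pt "100 0 0 0 0" --pt "100 0 0 0 0" --pt "100 0 0 -0.04 0" --pt "100 0 0 -0.08 0" --pt "100 0 0 -0.12 0" --pt "100 0 0 -0.12 0"

```text
clock: 33.15
tool_pos: [0.6087, 0.0627, 0.3999]
orientation: [-179.8, -0.6, -4.4]
force: [-0.2, -0.2, -0.1]
opening: 0.0877
```

```bash
python3 loc.py 2>/dev/null| grep -E "blue|keep"; python3 - <<'E'
from h import *
t=snapshot("scene"); crop(t,300,90,420,210,6,"s17.png")
E
python3 go.py .595 -.3035 .19 -94
```

```text
blue [ 0.595 -0.3    0.034] top [array([ 0.5941, -0.3019]), array([ 0.5942, -0.3022]), np.float64(0.032), np.int64(305), np.float64(0.0334)] scene [array([ 0.5964, -0.3055]), array([ 0.5965, -0.3041]), np.float64(0.0327), np.int64(424), np.float64(0.0334)]
keeper [0.607 0.284 0.026] top [array([nan, nan]), array([0., 0.]), np.float64(0.0), np.int64(0), np.float64(nan)] scene [array([0.6089, 0.284 ]), array([0.608 , 0.2857]), np.float64(0.0261), np.int64(121), np.float64(0.0248)]
from [0.6066 0.0628 0.3928] [-1.7997e+02  1.0000e-02 -4.4100e+00] F [-0.7 -0.3 -0.3] open 0.0874 t 33.3
row: dx 0.0166 dy 0.3661 dz 0.2028 spin 89.6 dist 0.419 j [ 24.  12.   2.  -0. -80.  61.]
```

View pics/s17.png

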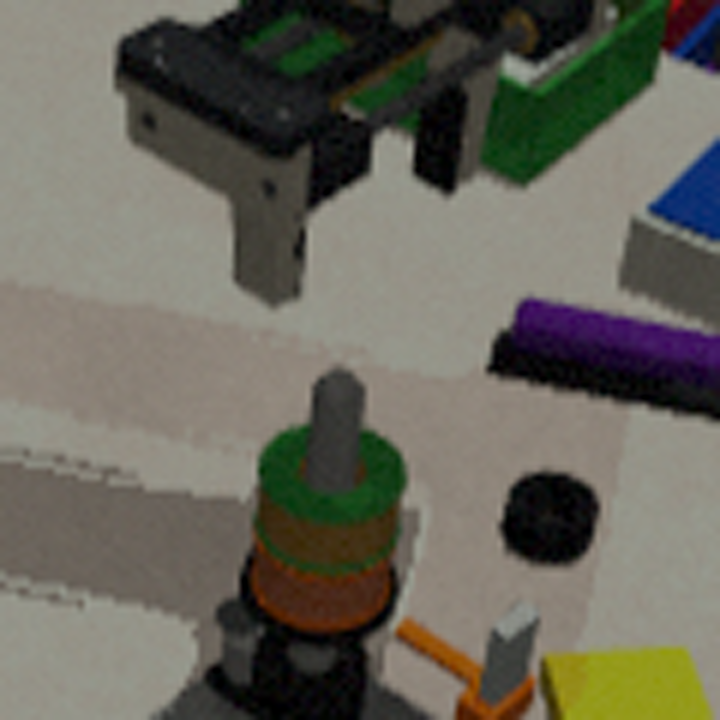

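Emit:
play_rows --pt "92 0.002 0.05 0 8" --pt "92 0.0166 0.366 0.03 90" --pt "92 0.0166 0.366 0.08 90" --pt "92 0.0166 0.366 0.12 90" --pt "92 0.0166 0.366 0.15 90" --pt "92 0.0166 0.366 0.18 90" --pt "92 0.0166 0.366 0.2 90" --pt "92 0.0166 0.366 0.2 90" --pt "92 0.0166 0.366 0.2 90" --pt "92 0.0166 0.366 0.2 90"

```text
clock: 34.3
tool_pos: [0.5915, -0.3054, 0.1858]
orientation: [179.4, 0.2, -90.3]
force: [-0.7, 0.7, -0.3]
opening: 0.0808
```

Emit:
play_rows --pt "92 0 0 0 0" --pt "92 0 0 0 0"

```text
clock: 34.5
tool_pos: [0.5952, -0.3033, 0.1925]
orientation: [179.9, 0.0, -89.5]
force: [-0.3, 0.4, -0.1]
opening: 0.081
```

```bash
python3 go.py .5955 -.3035 .071 -94
```

```text
from [ 0.5952 -0.3033  0.1925] [ 1.7994e+02  1.0000e-02 -8.9490e+01] F [-0.3  0.4 -0.1] open 0.081 t 34.5
row: dx 0.0002 dy -0.0003 dz 0.1215 spin 4.5 dist 0.122 j [-10.  24.  -8.   0. -58.  11.]
```

Emit:
play_rows --pt "92 0 0 0.05 0" --pt "92 0 0 0.09 0" --pt "92 0 0 0.115 0" --pt "92 0 0 0.1215 0" --pt "40 0 0 0.1215 0" --pt "40 0 0 0.1215 0" --pt "40 0 0 0.1215 0" --pt "40 0 0 0.1215 0" --pt "40 0 0 0.1215 0" --pt "40 0 0 0.1215 0"

```text
clock: 35.5
tool_pos: [0.5964, -0.3035, 0.0737]
orientation: [-179.8, -0.0, -89.7]
force: [-0.9, 2.4, 7.4]
opening: 0.0632
```

Emit:
play_rows --pt "92 0 0 0 0" --pt "92 0 0 0 0" --pt "92 0 0 0 0" --pt "92 0 0 0 0" --pt "92 0 0 0 0" --pt "92 0 0 -0.04 0" --pt "92 0 0 -0.07 -8" --pt "92 0 0 -0.07 -16" --pt "92 0 0 -0.07 -24" --pt "92 0 0 -0.07 -32"

```text
clock: 36.5
tool_pos: [0.5953, -0.3034, 0.1419]
orientation: [-180.0, -0.0, -57.4]
force: [-0.1, -0.1, 0.3]
opening: 0.0803
```

Emit:
play_rows --pt "92 0 0 0 -8" --pt "92 0 0 0 -16" --pt "92 0 0 0 -24" --pt "92 0 0 0 -32" --pt "92 0 0 0 -40" --pt "92 0 0 0 -48" --pt "92 0 0 0 -53" --pt "92 0 0 0 -53"

```text
clock: 37.3
tool_pos: [0.5953, -0.3034, 0.1414]
orientation: [-180.0, 0.0, -4.7]
force: [0.4, -0.4, -0.1]
opening: 0.0803
```

```bash
python3 go.py .5955 -.3035 .071 -4.4;python3 - <<'E'
from h import *
t=snapshot("scene"); crop(t,190,220,320,330,6,"s18.png")
E
```

```text
from [ 0.5953 -0.3034  0.1414] [-1.80e+02  2.00e-02 -4.69e+00] F [ 0.4 -0.4 -0.1] open 0.0803 t 37.3
row: dx 0.0002 dy 0.0001 dz 0.0704 spin -0.3 dist 0.07 j [-10.  27. -11.  -0. -53.  96.]
```

View pics/s18.png

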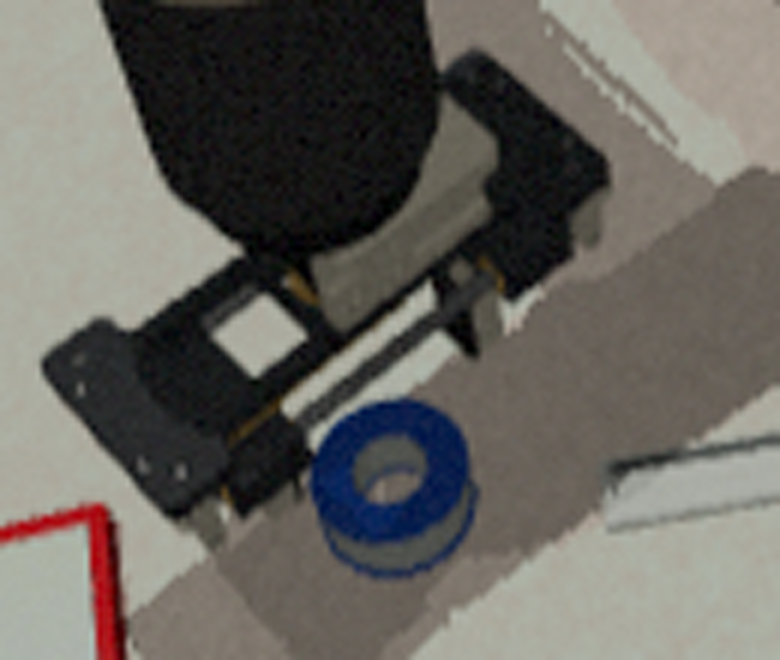

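Emit:
play_rows --pt "92 0 0 0.03 0" --pt "92 0 0 0.06 0" --pt "92 0 0 0.0704 0" --pt "92 0 0 0.0704 0" --pt "40 0 0 0.0704 0" --pt "40 0 0 0.0704 0" --pt "40 0 0 0.0704 0" --pt "40 0 0 0.0704 0" --pt "40 0 0 0.0704 0" --pt "40 0 0 0.0704 0"

```text
clock: 38.35
tool_pos: [0.5962, -0.3037, 0.0728]
orientation: [180.0, -0.1, -4.7]
force: [-0.2, 0.0, 6.9]
opening: 0.0644
```

Emit:
play_rows --pt "40 0 0 0 0" --pt "40 0 0 -0.03 0" --pt "40 0 0 -0.08 0" --pt "40 0 0 -0.13 0" --pt "40 0 0 -0.18 0" --pt "40 0 0 -0.23 0" --pt "40 0 0 -0.28 0" --pt "40 0 0 -0.3 0" --pt "40 0 0 -0.3 0" --pt "40 0 0 -0.3 0"

```text
clock: 39.35
tool_pos: [0.5949, -0.303, 0.3705]
orientation: [-179.9, 0.0, -4.8]
force: [-0.0, -0.5, -3.5]
opening: 0.0646
```

```bash
python3 go.py .6063 .0624 .37 -4.3
```

```text
from [ 0.5949 -0.303   0.3705] [-1.7994e+02  2.0000e-02 -4.7600e+00] F [-0.  -0.5 -3.5] open 0.0646 t 39.35
row: dx -0.0190 dy -0.3651 dz 0.0005 spin -0.5 dist 0.366 j [-10.  18.   7.  -0. -79.  96.]
```

Emit:
play_rows --pt "40 -0.019 -0.3651 0 0" --pt "40 -0.019 -0.3651 0 0" --pt "40 -0.019 -0.3651 0 0" --pt "40 -0.019 -0.3651 0 0" --pt "40 -0.019 -0.3651 0 0" --pt "40 -0.019 -0.3651 0 0" --pt "40 -0.019 -0.3651 0 0" --pt "40 -0.019 -0.3651 0 0" --pt "40 -0.019 -0.3651 0 0" --pt "40 -0.019 -0.3651 0 0"

```text
clock: 40.35
tool_pos: [0.6062, 0.0619, 0.3694]
orientation: [179.9, 0.2, -4.7]
force: [0.3, 0.1, -2.5]
opening: 0.0644
```

```bash
python3 go.py .6063 .0624 .318 -4.3; python3 - <<'E'
from h import *
t=snapshot("scene"); crop(t,300,70,420,190,6,"s19.png")
E
```

```text
from [0.6062 0.0619 0.3694] [ 1.7993e+02  1.6000e-01 -4.7100e+00] F [ 0.3  0.1 -2.5] open 0.0644 t 40.35
row: dx 0.0001 dy -0.0005 dz 0.0514 spin -0.4 dist 0.051 j [ 24.  12.  -1.  -0. -77.  61.]
```

View pics/s19.png

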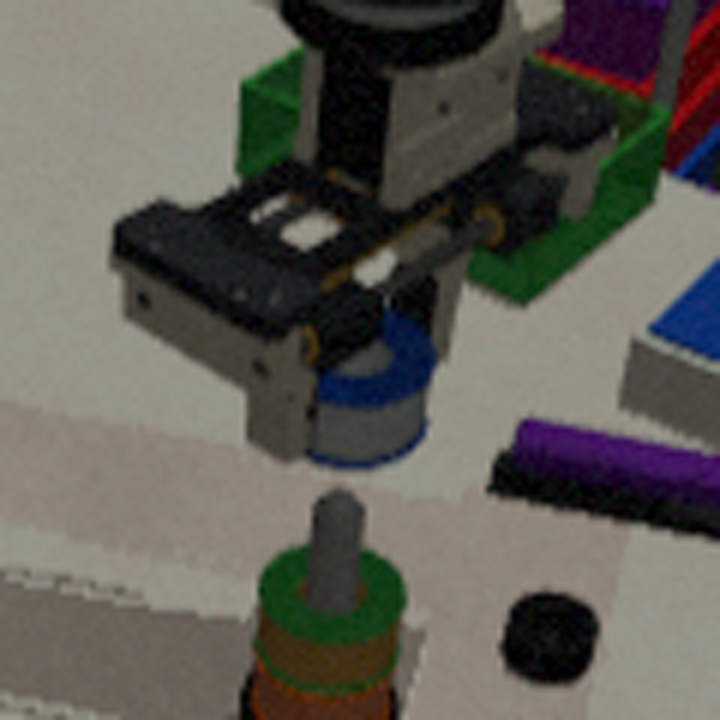

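Emit:
play_rows --pt "40 0.0001 -0.0005 0.015 0" --pt "40 0.0001 -0.0005 0.03 0" --pt "40 0.0001 -0.0005 0.038 0" --pt "40 0.0001 -0.0005 0.046 0" --pt "40 0.0001 -0.0005 0.052 0" --pt "40 0.0001 -0.0005 0.052 0"

```text
clock: 41.0
tool_pos: [0.6066, 0.0621, 0.3184]
orientation: [180.0, 0.1, -4.8]
force: [0.2, 0.2, -2.3]
opening: 0.0646
```

Emit:
play_rows --pt "40 0 0 0.012 0" --pt "40 0 0 0.022 0" --pt "40 0 0 0.028 0" --pt "40 0 0 0.031 0" --pt "40 0 0 0.031 0"

```text
clock: 41.5
tool_pos: [0.6067, 0.0625, 0.2876]
orientation: [180.0, 0.0, -4.7]
force: [-0.5, 0.5, -2.3]
opening: 0.0645
```

Emit:
play_rows --pt "100 0 0 0 0" --pt "100 0 0 0 0" --pt "100 0 0 0 0" --pt "100 0 0 0 0" --pt "100 0 0 0 0" --pt "100 0 0 -0.04 0" --pt "100 0 0 -0.08 0" --pt "100 0 0 -0.1 0" --pt "100 0 0 -0.1 0"

```text
clock: 42.4
tool_pos: [0.6079, 0.0626, 0.3923]
orientation: [-179.9, -0.4, -4.7]
force: [0.3, -0.2, -1.0]
opening: 0.0879
```

```bash
python3 loc.py 2>/dev/null| grep -E "keep"; python3 - <<'E'
from h import *
t=snapshot("scene"); crop(t,300,90,420,210,6,"s20.png")
E
python3 go.py .607 .285 .17 -94
```

```text
keeper [0.607 0.284 0.026] top [array([nan, nan]), array([0., 0.]), np.float64(0.0), np.int64(0), np.float64(nan)] scene [array([0.6093, 0.2837]), array([0.6095, 0.2853]), np.float64(0.0256), np.int64(123), np.float64(0.0247)]
from [0.6064 0.0625 0.3874] [ 1.80e+02  6.00e-02 -4.76e+00] F [-0.6  0.2 -0.6] open 0.0876 t 42.55
row: dx -0.0179 dy -0.2218 dz 0.2174 spin 89.2 dist 0.311 j [ 24.  12.   1.  -0. -79.  61.]
```

View pics/s20.png

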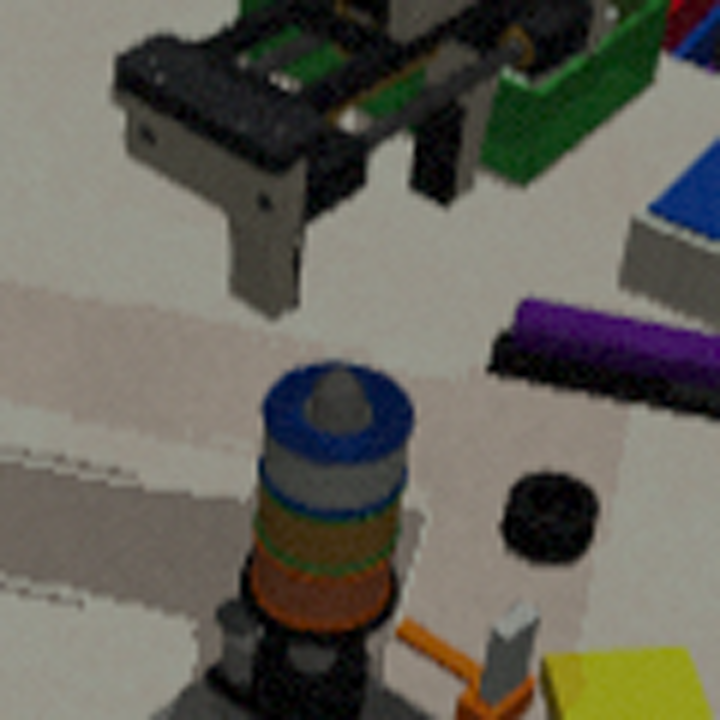

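All three spools are stacked flat. The keeper is next, at about (0.607, 0.286).

Emit:
play_rows --pt "76 -0.002 -0.03 0 8" --pt "76 -0.018 -0.223 0.03 89" --pt "76 -0.018 -0.223 0.07 89" --pt "76 -0.018 -0.223 0.11 89" --pt "76 -0.018 -0.223 0.15 89" --pt "76 -0.018 -0.223 0.2 89" --pt "76 -0.018 -0.223 0.217 89" --pt "76 -0.018 -0.223 0.217 89" --pt "76 -0.018 -0.223 0.217 89" --pt "76 -0.018 -0.223 0.217 89"

```text
clock: 43.55
tool_pos: [0.6062, 0.2857, 0.1679]
orientation: [179.8, -0.2, -90.3]
force: [0.2, -0.2, 1.2]
opening: 0.0667
```

Emit:
play_rows --pt "76 0 0 0 0" --pt "76 0 0 0 0"

```text
clock: 43.75
tool_pos: [0.607, 0.2859, 0.1702]
orientation: [179.9, -0.1, -89.7]
force: [0.3, 0.1, 0.3]
opening: 0.0665
```

```bash
python3 go.py .607 .286 .070 -94;python3 - <<'E'
from h import *
t=snapshot("scene"); crop(t,330,90,450,210,6,"s21.png")
E
```

```text
from [0.607  0.2859 0.1702] [ 1.7993e+02 -6.0000e-02 -8.9710e+01] F [0.3 0.1 0.3] open 0.0665 t 43.75
row: dx -0.0001 dy -0.0000 dz 0.1002 spin 4.3 dist 0.1 j [ 42.  26.  -8.  -0. -56. -42.]
```

View pics/s21.png

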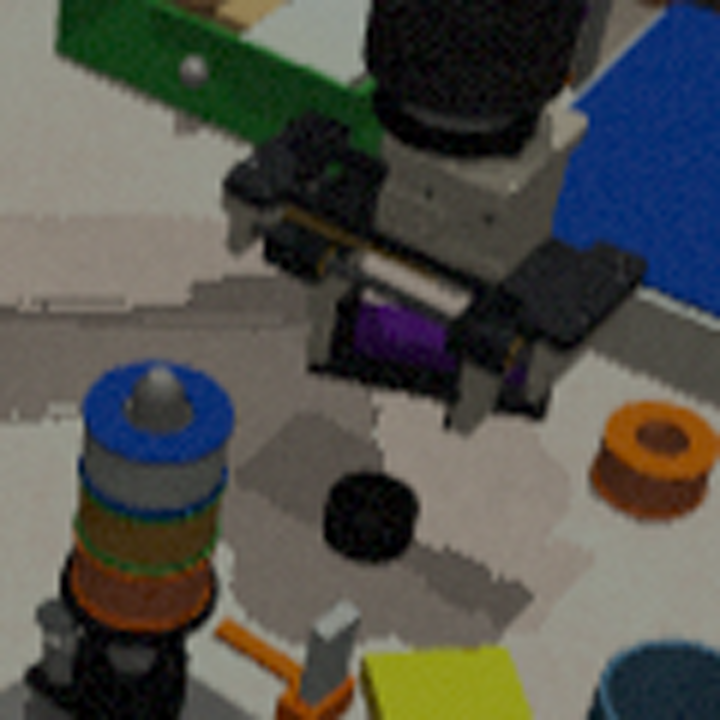

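Emit:
play_rows --pt "76 0 0 0.04 0" --pt "76 0 0 0.08 0" --pt "76 0 0 0.095 0" --pt "76 0 0 0.1 0" --pt "30 0 0 0.1 0" --pt "30 0 0 0.1 0" --pt "30 0 0 0.1 0" --pt "30 0 0 0.1 0" --pt "30 0 0 0.1 0" --pt "30 0 0 0.1 0"

```text
clock: 44.8
tool_pos: [0.6082, 0.2869, 0.0731]
orientation: [-179.9, 0.1, -89.9]
force: [-1.3, 0.1, 6.0]
opening: 0.0488
```

Emit:
play_rows --pt "76 0 0 0 0" --pt "76 0 0 0 0" --pt "76 0 0 0 0" --pt "76 0 0 0 0" --pt "76 0 0 0 0" --pt "76 0 0 -0.04 0" --pt "76 0 0 -0.07 -8" --pt "76 0 0 -0.07 -16" --pt "76 0 0 -0.07 -24" --pt "76 0 0 -0.07 -32"

```text
clock: 45.8
tool_pos: [0.6074, 0.2862, 0.1415]
orientation: [-180.0, 0.0, -57.6]
force: [0.4, -0.1, -1.7]
opening: 0.0664
```

Emit:
play_rows --pt "76 0 0 0 -8" --pt "76 0 0 0 -16" --pt "76 0 0 0 -24" --pt "76 0 0 0 -32" --pt "76 0 0 0 -40" --pt "76 0 0 0 -48" --pt "76 0 0 0 -53" --pt "76 0 0 0 -53"

```text
clock: 46.6
tool_pos: [0.6073, 0.2862, 0.141]
orientation: [180.0, 0.0, -4.9]
force: [-0.2, 0.0, 0.4]
opening: 0.0665
```

```bash
python3 go.py .607 .286 .070 -4.4;python3 - <<'E'
from h import *
t=snapshot("scene"); crop(t,330,90,450,210,6,"s22.png")
E
```

```text
from [0.6073 0.2862 0.141 ] [ 1.7999e+02  1.0000e-02 -4.8900e+00] F [-0.2  0.   0.4] open 0.0665 t 46.6
row: dx -0.0002 dy 0.0002 dz 0.0710 spin -0.5 dist 0.071 j [ 42.  27. -10.  -0. -53.  43.]
```

View pics/s22.png

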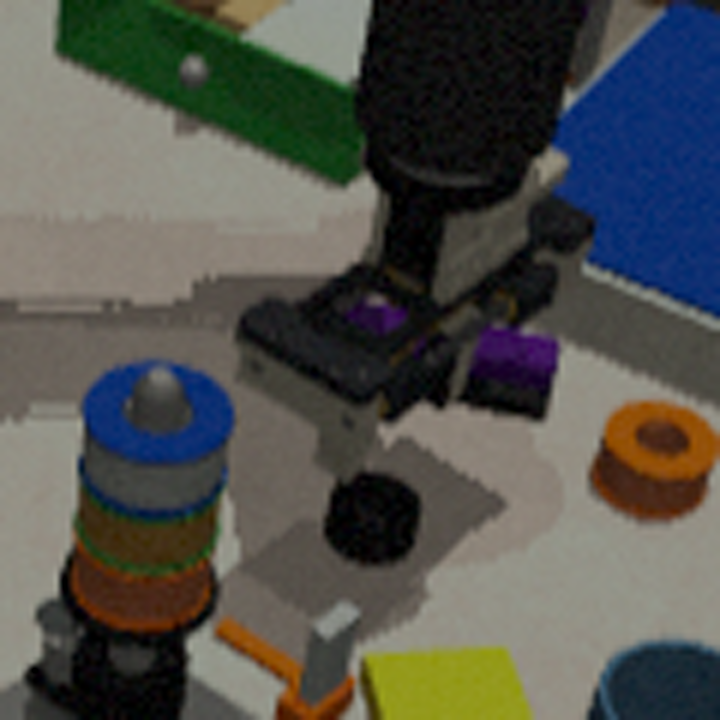

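Emit:
play_rows --pt "76 0 0 0.03 0" --pt "76 0 0 0.06 0" --pt "76 0 0 0.0705 0" --pt "76 0 0 0.0705 0" --pt "30 0 0 0.0705 0" --pt "30 0 0 0.0705 0" --pt "30 0 0 0.0705 0" --pt "30 0 0 0.0705 0" --pt "30 0 0 0.0705 0" --pt "30 0 0 0.0705 0"

```text
clock: 47.65
tool_pos: [0.6081, 0.2868, 0.0722]
orientation: [-179.9, -0.1, -4.9]
force: [-0.3, 0.2, 7.5]
opening: 0.05
```

Emit:
play_rows --pt "30 0 0 0 0" --pt "30 0 0 -0.03 0" --pt "30 0 0 -0.08 0" --pt "30 0 0 -0.13 0" --pt "30 0 0 -0.18 0" --pt "30 0 0 -0.23 0" --pt "30 0 0 -0.28 0" --pt "30 0 0 -0.3 0" --pt "30 0 0 -0.3 0" --pt "30 0 0 -0.3 0"

```text
clock: 48.65
tool_pos: [0.6069, 0.2862, 0.3705]
orientation: [-180.0, 0.0, -5.0]
force: [-0.3, -0.9, -2.2]
opening: 0.0501
```

```bash
python3 go.py .6066 .0624 .37 -4.3
```

```text
from [0.6069 0.2862 0.3705] [-1.7996e+02  3.0000e-02 -4.9800e+00] F [-0.3 -0.9 -2.2] open 0.0501 t 48.65
row: dx 0.0191 dy 0.2229 dz 0.0005 spin -0.7 dist 0.224 j [ 42.  18.   7.  -0. -79.  43.]
```

Emit:
play_rows --pt "30 0.0191 0.2229 0 0" --pt "30 0.0191 0.2229 0 0" --pt "30 0.0191 0.2229 0 0" --pt "30 0.0191 0.2229 0 0" --pt "30 0.0191 0.2229 0 0" --pt "30 0.0191 0.2229 0 0" --pt "30 0.0191 0.2229 0 0" --pt "30 0.0191 0.2229 0 0"

```text
clock: 49.45
tool_pos: [0.6069, 0.063, 0.3694]
orientation: [180.0, 0.1, -4.9]
force: [0.6, -0.3, 0.1]
opening: 0.0496
```

```bash
python3 go.py .6066 .0624 .318 -4.3; python3 - <<'E'
from h import *
t=snapshot("scene"); crop(t,300,70,420,190,6,"s23.png")
W=pts(t)
# visible post tip and keeper bottom
E
```

```text
from [0.6069 0.063  0.3694] [ 1.7997e+02  1.1000e-01 -4.9500e+00] F [ 0.6 -0.3  0.1] open 0.0496 t 49.45
row: dx -0.0002 dy 0.0006 dz 0.0514 spin -0.6 dist 0.051 j [ 24.  12.  -1.  -0. -77.  61.]
```

View pics/s23.png

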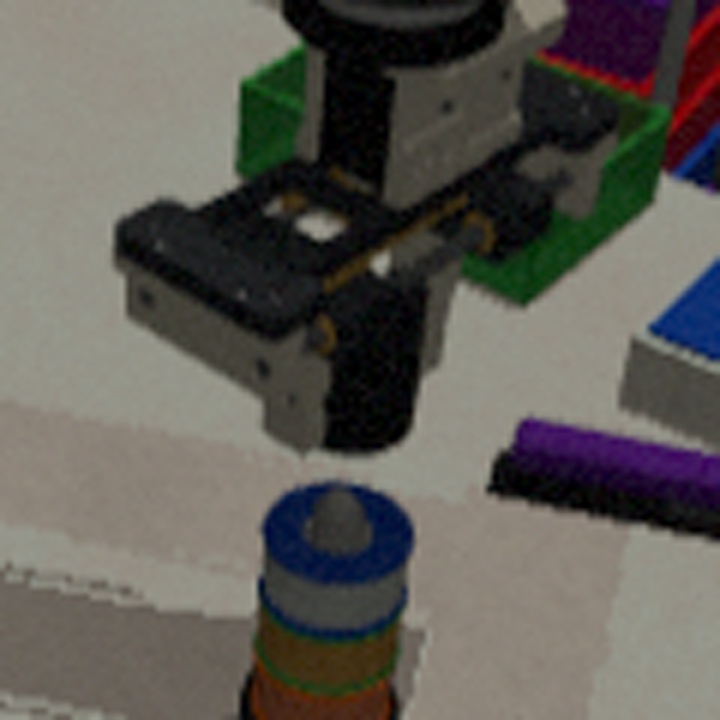

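Emit:
play_rows --pt "30 0 0.0006 0.015 0" --pt "30 0 0.0006 0.03 0" --pt "30 0 0.0006 0.037 0" --pt "30 0 0.0006 0.043 0" --pt "30 0 0.0006 0.048 0" --pt "30 0 0.0006 0.05 0" --pt "30 0 0.0006 0.05 0"

```text
clock: 50.2
tool_pos: [0.6071, 0.062, 0.3207]
orientation: [180.0, -0.0, -5.0]
force: [1.0, 0.8, -0.7]
opening: 0.0497
```

```bash
python3 - <<'E'
from h import *
t=snapshot("scene"); crop(t,300,90,420,210,6,"s24.png")
E
```

```text
(no output)
```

View pics/s24.png

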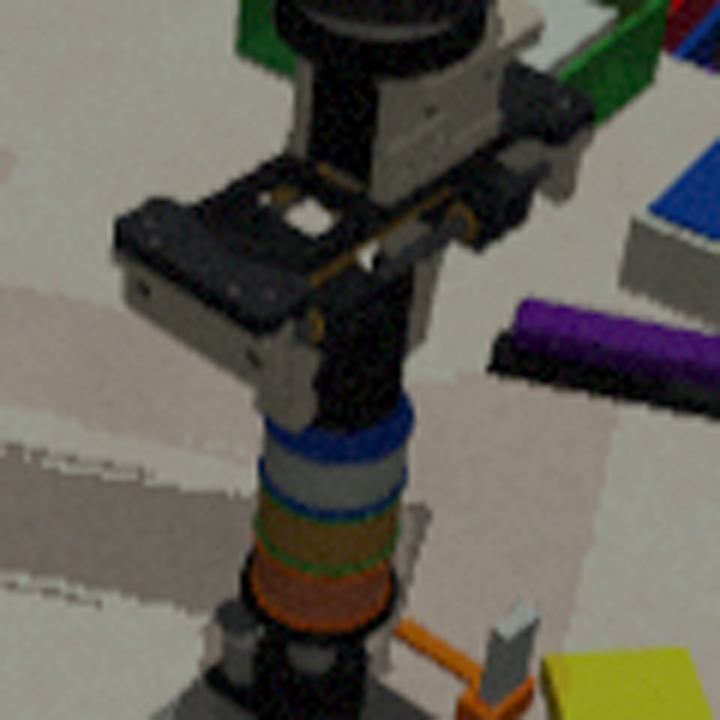

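Emit:
play_rows --pt "90 0 0 0.001 0" --pt "90 0 0 0.001 0" --pt "90 0 0 0.001 0" --pt "90 0 0 0.001 0" --pt "90 0 0 0.001 0" --pt "90 0 0 -0.03 0" --pt "90 0 0 -0.07 0" --pt "90 -0.05 0 -0.08 0" --pt "90 -0.1 0.05 -0.08 0" --pt "90 -0.12 0.1 -0.08 0"

```text
clock: 51.25
tool_pos: [0.4903, -0.0071, 0.4013]
orientation: [-180.0, -0.1, -4.8]
force: [1.2, -1.3, 0.8]
opening: 0.0784
```

Emit:
play_rows --pt "90 -0.02 0.03 0 0" --pt "90 -0.02 0.08 0 0" --pt "90 -0.02 0.1 0 0" --pt "90 -0.02 0.1 0 0"

```text
clock: 51.65
tool_pos: [0.4628, -0.1073, 0.4011]
orientation: [180.0, -0.0, -5.1]
force: [0.4, -0.4, -0.9]
opening: 0.0791
```

```bash
python3 - <<'E'
from h import *
t=snapshot("scene"); crop(t,300,110,420,230,6,"s25.png"); s=snapshot("top"); crop(s,230,140,340,250,6,"t25.png")
for n,s in(("scene",t),("top",s)):
    W=pts(s);f=s["frame"].astype(int).max(2);z=W[...,2];d=np.hypot(W[...,0]-.607,W[...,1]-.063)
    P=W[(d<.04)&(z>.262)&(z<.3)]; (c,r)=cv2.minEnclosingCircle(P[:,:2].astype(np.float32)); print(n,len(P),"keeper top z",np.percentile(P[:,2],[10,50,90]).round(4),np.round(c,4),r)
E
python3 lev.py 2>/dev/null; python3 tower.py 2>/dev/null| grep -E "red|^top"; python3 go.py .6 0 .3 0
```

```text
scene 170 keeper top z [0.2637 0.2656 0.2672] [0.6082 0.0595] 0.026481617242097855
top 240 keeper top z [0.2635 0.2652 0.2675] [0.6065 0.064 ] 0.024791788309812546
scene platter 0.1518 61 pointer 0.145 [0.1442 0.1462] 31
   pointer px 367 379 194 202
top platter 0.1374 41 pointer 0.144 [0.1426 0.1455] 36
   pointer px 290 294 168 182
top base [0.6424 0.1134] [0.2312 0.2068] 86.30111694335938 2365 0.0176
 red 87 z [0.0717 0.0758 0.0816]
  redline -72.4 ends [0.5319 0.1579] [0.557  0.0789]
 red 137 z [0.1333 0.1428 0.1711]
  redline 5.4 ends [0.5866 0.0328] [0.7195 0.0455]
from [ 0.4637 -0.1045  0.4006] [-1.80e+02  1.00e-02 -4.89e+00] F [-0.1 -0.6  0.1] open 0.0788 t 52.0
row: dx 0.1269 dy -0.1157 dz 0.1006 spin -4.9 dist 0.199 j [ 11.  -2. -13.  -0. -79.  74.]
```

View pics/s25.png

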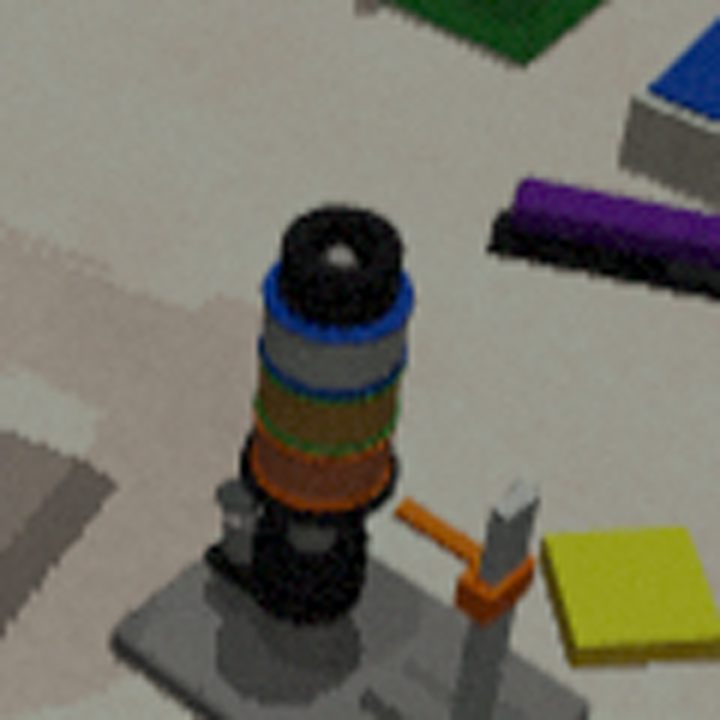

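View pics/t25.png

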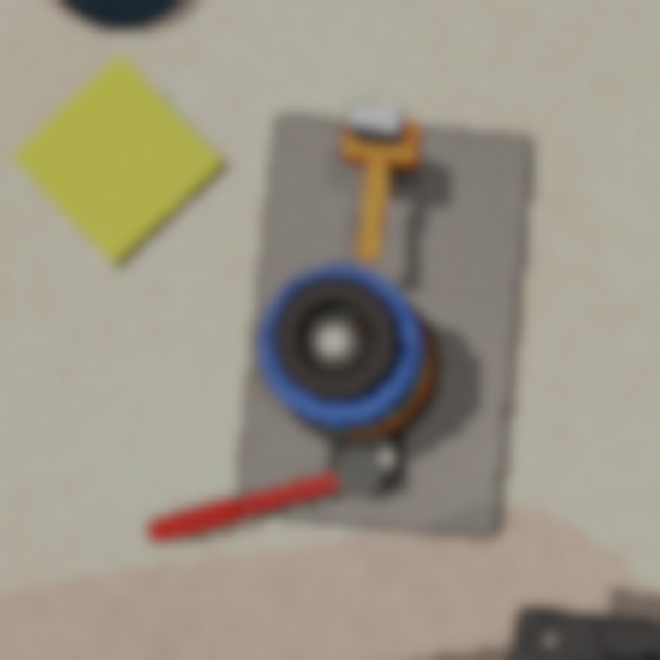

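The keeper top reads 0.2655, lower than the 0.27 I expected. I'll check whether the platter has sunk.

```bash
python3 - <<'E'
from h import *
for n,c in(("scene",(.6068,.0625)),("top",(.6065,.064))):
    s=snapshot(n);W=pts(s);f=s["frame"].astype(int);R,G,B=f[...,0],f[...,1],f[...,2];z=W[...,2];d=np.hypot(W[...,0]-c[0],W[...,1]-c[1])
    for nm,m in(("post",d<.009),("keeper",(d>.015)&(d<.022)&(z>.25)),("blue",(d>.027)&(d<.031)&(z>.2)&(B>1.4*R)),("orange side",(d>.026)&(d<.036)&(z<.19)&(z>.12)&(R>1.5*B)),("platter rim",(d>.033)&(d<.04)&(z<.16)&(z>.12)&(np.maximum(R,B)<70))):
        P=W[m][:,2]
        if len(P)>3: print(n,nm,len(P),np.percentile(P,[5,25,50,75,95]).round(4))
    print("pointer/postbase px")
t=snapshot("scene"); crop(t,330,165,390,225,12,"s26.png")
E
```

```text
scene post 16 [0.2124 0.2552 0.2575 0.2586 0.2588]
scene keeper 82 [0.2645 0.2651 0.2659 0.2665 0.2672]
scene blue 84 [0.2085 0.2121 0.2393 0.2406 0.2447]
scene orange side 345 [0.1388 0.1485 0.1624 0.1758 0.1869]
scene platter rim 72 [0.1319 0.1351 0.1368 0.1383 0.1393]
pointer/postbase px
top post 48 [0.2507 0.2539 0.2553 0.2572 0.2598]
top keeper 151 [0.2627 0.2642 0.2654 0.2666 0.2678]
top blue 135 [0.2093 0.2371 0.2389 0.2402 0.2415]
top orange side 46 [0.1345 0.1378 0.1407 0.1429 0.173 ]
top platter rim 23 [0.1327 0.1349 0.1369 0.1386 0.1397]
pointer/postbase px
```

View pics/s26.png

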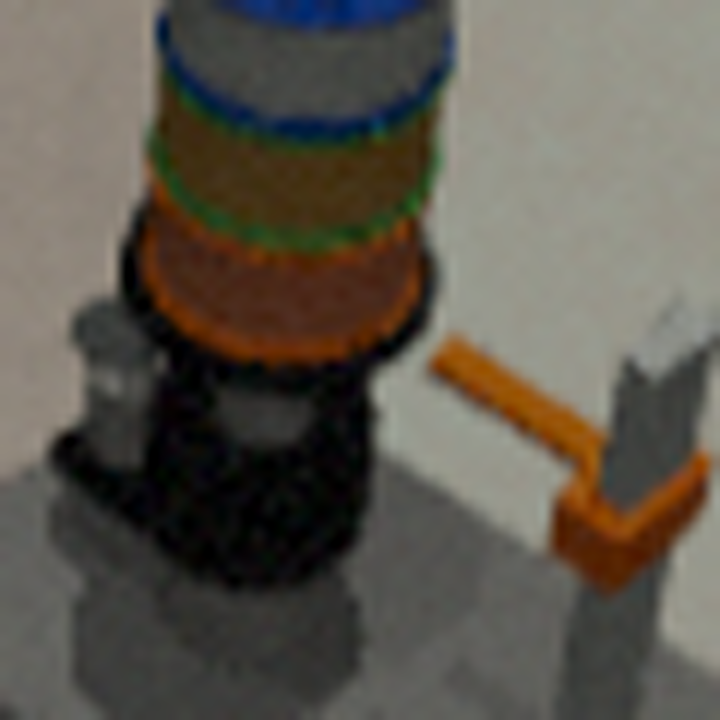

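The platter has sunk a few mm: the post top is at about 0.258, down from 0.265. I'll check whether it's still creeping.

```bash
cat > mz.py <<'E'
from h import *
print(get_obs()["clock"])
for n,c in(("scene",(.6068,.0625)),("top",(.6065,.064))):
    K=[];B_=[];PR=[];PT=[]
    for i in range(4):
        s=snapshot(n);W=pts(s);f=s["frame"].astype(int);R,G,B=f[...,0],f[...,1],f[...,2];z=W[...,2];d=np.hypot(W[...,0]-c[0],W[...,1]-c[1])
        K.append(np.median(z[(d>.016)&(d<.022)&(z>.255)])); B_.append(np.median(z[(d>.027)&(d<.031)&(z>.232)&(B>1.4*R)]))
        PR.append(np.percentile(z[(d>.033)&(d<.04)&(z<.16)&(z>.12)&(np.maximum(R,B)<70)],[50,90]))
        m=(d>.047)&(d<.08)&(z>.125)&(z<.165)&(R>1.5*B)&(R>1.2*G); m=cv2.erode(m.astype(np.uint8),np.ones((2,2)))>0; PT.append(np.median(z[m]))
    print(n,"keeper",np.mean(K).round(4),"blue",np.mean(B_).round(4),"rim",np.mean(PR,0).round(4),"pointer",np.mean(PT).round(4))
E
python3 mz.py
```

```text
52.15
scene keeper 0.2661 blue 0.2403 rim [0.137  0.1393] pointer 0.1449
top keeper 0.2656 blue 0.2395 rim [0.1372 0.139 ] pointer 0.1445
```

Emit:
play_rows --pt "90 0 0 0 0" --pt "90 0 0 0 0" --pt "90 0 0 0 0" --pt "90 0 0 0 0" --pt "90 0 0 0 0" --pt "90 0 0 0 0" --pt "90 0 0 0 0" --pt "90 0 0 0 0" --pt "90 0 0 0 0" --pt "90 0 0 0 0"

```text
clock: 53.55
tool_pos: [0.4634, -0.1053, 0.4007]
orientation: [-180.0, -0.0, -5.0]
force: [-0.2, 0.8, 0.0]
opening: 0.0789
```

Emit:
play_rows --pt "90 0 0 0 0" --pt "90 0 0 0 0" --pt "90 0 0 0 0" --pt "90 0 0 0 0" --pt "90 0 0 0 0" --pt "90 0 0 0 0" --pt "90 0 0 0 0" --pt "90 0 0 0 0" --pt "90 0 0 0 0" --pt "90 0 0 0 0"

```text
clock: 54.55
tool_pos: [0.4634, -0.1053, 0.4007]
orientation: [180.0, 0.0, -5.0]
force: [-0.9, 0.4, -0.6]
opening: 0.0789
```

```bash
python3 mz.py
```

```text
54.55
scene keeper 0.2659 blue 0.2403 rim [0.1369 0.1391] pointer 0.1447
top keeper 0.2655 blue 0.2394 rim [0.1372 0.1394] pointer 0.1445
```

```bash
python3 - <<'E'
from plant import *
print(close_job())
E
```

```text
the job is handed in; nothing more can be done
None
```

I handed the job in at about 54.6 s of the 210 s allowed, and no verdict was reported. I flipped the lever open and raised the empty post until the platter was level with the pointer (0.144 m against 0.145 m). I then shut the lever to its stop, slid the orange (nearest the base), green and blue spools over the post, and put the keeper on top.

**Passed at the last check:**
- **Lever:** shut, at −72.4° in the top view against −72.8° at the start.
- **Spools:** stacked flat on the platter in the pictures, close to the post's axis. I did not measure their tilt.
- **Keeper:** on the post, on top of the blue spool.
- **Pointer:** reads 0.1445 to 0.145 m, unchanged.
- **Arm:** clear of everything.
- **Other things:** those in view looked unmoved; I did not measure them.

**Disagreed:**
- **Platter height:** the locked post had sunk about 6 mm by the last check. The likely cause is releasing the first two spools to drop onto the platter (the first fell about 60 mm), but I did not see the slip happen. The platter ended an estimated 6–7 mm below the pointer. That is inside the 10 mm final limit but well short of the level I set, and a 2.4 s wait showed no clear further sinking.
- **Camera offset:** the two cameras differed by up to about 4 mm, so I centred each part with two grasps at right angles.
- **Wrong move:** one wrong row dipped the gripper briefly while I was opening the lever. I saw no damage in the pictures.

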